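Clear the dessert glass: spoons to the crowded crock, nuts to the bowl

ROBOT

A 7-joint arm with a two-finger parallel gripper is mounted at the origin on the work surface; the furniture and walls round the work are solid. World frame = base frame: x ahead of the robot, y to its left, z up, the work surface at z = 0. Lengths are in m, angles in rad, forces in N, time in s.
With the tool pointing down it reaches from about 0.4 to 0.875 m from the base axis. Payload 6.5 kg.
Tool frame: the origin (TCP) lies midway between the tips of the shut fingers; the grasp point (between the pads) lies 19 mm behind it; z points along the fingers, y is the line along which they close (so a half turn about z gives the same grasp; the last joint's range is limited). The gripper opens to 88 mm and grips with 3 to 60 N. Pads are 18 mm wide; open, the fingers measure 123 mm over their backs; the gripper's body (75 mm by 187 mm) begins 45 mm behind the grasp point.
Start: joints at [1.276, 0.536, -0.004, 1.538, 0.003, 1.067, -0.071], TCP at [0.147, -0.633, 0.239] pointing down, gripper open.
Joint ranges: [-2.7, 2.7], [-0.37, 2.16], [-1.27, 1.26], [0.24, 2.4], [-1.31, 4.45], [0.19, 1.91], [-2.76, 2.76]. Speed limits (rad/s): [2.39, 2.39, 3.14, 3.14, 3.14, 3.14, 3.14].

INTERFACE

Orientations are given as a 3x3 rotation matrix whose columns are the frame's x, y, z axes.
In Python, from workcell import status, imaging, finish_job gives the robot as it stands. The module is installed in compiled form; this text tells all that it offers.
- The arm moves only by the tool step_arm, never from a script. Its argument "rows" is a list of rows, each an object of numbers: "fingers": the finger opening in m, from 0 to 0.0881; "x", "y", "z": the shift along the tool's x, y, z in m; "yaw": the turn about the tool's z in rad. In form: [{"fingers": .., "x": .., "y": .., "z": .., "yaw": ..}, ...]. A call has 1 to 5 rows; each row shifts and turns the commanded pose from where the row before left it, along the tool's axes as they then stand; what a row does not reach is not made up. A row lasts 1/10 s, in which the tool goes at most 50 mm and 8.59 degrees, less where a joint would pass 70% of its speed; a pose out of reach is approached as far as the arm can. A call with a gripper value outside its range is refused whole. The fingers move at their own pace and stop on an object; "newtons" is the grip in N (left out, the last holds). Time passes only in rows, so rows that do not move let the fingers close. It gives the time, the measured TCP pose, the force, the opening and the grip force at its end, in the units of the state.
- status.read_state(): the state, without advancing time (a new reading comes with each control period).
- imaging.camera(name): name is "side" or "top" or "wrist"; returns (picture, depth): 420x560x3 uint8, blue, green, red; 420x560 float32, m along the optical axis (not along the pixel's ray), 0 where there is no reading.
- imaging.camera_model(name): a dict with "fx", "fy", "cx", "cy" (pixels), "distortion" ([k1, k2, p1, p2, k3] as OpenCV has them; the pictures are not rectified), "camera_from_world" (4x4, takes a point from world to camera coordinates). Camera axes: x right, y down, z forward; pixel columns grow to the right and rows downward; lengths in m; the calibration is good to about 2 mm. A picture is of the moment at which its call begins: read the wrist's pose just before it. camera_model takes no time and is no camera call; for the wrist camera it gives the pose at the moment of the call.
- finish_job(): hands the job in; it is judged then, once.
The state is a dict: "clock": time; "joints": joint angles; "qd": joint speeds; "joint_efforts": joint torques, N m; "tool_pos": TCP position; "ee_rot": TCP orientation; "ft_force": force on the tool from outside, world axes, zero at the start; "ft_torque": the same for the moment, N m; "width": finger opening in m; "grasp_force": force on a finger pad.
Only numpy, scipy, OpenCV 4.12 (cv2) and the standard library are available. Lean on these libraries where they do the work, as an engineer would, in place of code of your own. Each camera call takes 0.05 s, during which the arm holds its last target. There are 200 camera calls.

TASK

Someone left the long dessert spoons in the drinking glass with the hazelnuts. First move every long spoon, handle down, into the terracotta crock, easing it gently in among the teaspoons so that they move aside but all stay in the crock and the crock stays standing; then tip the hazelnuts out of the glass into the blue bowl, and stand the empty glass upright in the middle of the cork coaster.

Things in the scene. Friction and masses are not known exactly. Their poses are not given: they have to be found in the camera images.
- glass: clear straight drinking glass (tumbler), 70 mm outer diameter, 162 mm tall, 0.25 kg, walls about 6 to 10 mm thick, thick bottom 15 mm; it stands upright and holds the long spoons and the nuts. Origin: centre of its underside; z up along its axis
- crock: small terracotta cutlery crock, round, 72 mm outer (76 at the lip) and 62 mm inner diameter at the rim, 108 mm tall, inner floor 8 mm up, 0.7 kg, standing loose on the worktop; four teaspoons already stand in it. Origin: centre of its underside; z up
- bowl: blue ceramic bowl, 150 mm across the rim, 55 mm tall, 0.6 kg, loose. Origin: centre of its underside; z up. (Fixed bystanders up to 240 mm tall stand along the back of the worktop, x over about 0.7 m)
- coaster: round cork coaster, 100 mm across, 6 mm thick, stuck flat to the worktop. Origin: centre of its underside; z up
- long_spoon_0: long-handled steel dessert spoon, 200 mm long, 35 g, standing in the glass, bowl up, leaning a little (may be absent). Origin: the lower end of its handle; z runs along it to the bowl end (200 mm). Round handle, 6 mm thick; the bowl fills z = 175 to 200 mm, 23 mm wide along y (grip it there) and 8 mm thick along x for contact
- long_spoon_1: long-handled steel dessert spoon, 200 mm long, 35 g, standing in the glass, bowl up, leaning a little (may be absent). Origin: the lower end of its handle; z runs along it to the bowl end (200 mm). Round handle, 6 mm thick; the bowl fills z = 175 to 200 mm, 23 mm wide along y (grip it there) and 8 mm thick along x for contact
- long_spoon_2: long-handled steel dessert spoon, 200 mm long, 35 g, standing in the glass, bowl up, leaning a little (may be absent). Origin: the lower end of its handle; z runs along it to the bowl end (200 mm). Round handle, 6 mm thick; the bowl fills z = 175 to 200 mm, 23 mm wide along y (grip it there) and 8 mm thick along x for contact
- nut_0: hazelnut in its shell, a brown ball of 17 mm diameter, 12 g, at the bottom of the glass; it rolls down a slope of about 15 degrees or steeper (may be absent). Origin: its centre
- nut_1: hazelnut in its shell, a brown ball of 17 mm diameter, 12 g, at the bottom of the glass; it rolls down a slope of about 15 degrees or steeper (may be absent). Origin: its centre
- nut_2: hazelnut in its shell, a brown ball of 17 mm diameter, 12 g, at the bottom of the glass; it rolls down a slope of about 15 degrees or steeper (may be absent). Origin: its centre
- teaspoon_0: brass teaspoon, 140 mm long, 25 g, standing in the crock with its bowl (20 mm wide) down and its 7 mm round handle up, leaning on the rim, free to be pushed aside. Origin: its lower end; z runs along it to the end of the handle
- teaspoon_1: brass teaspoon, 140 mm long, 25 g, standing in the crock with its bowl (20 mm wide) down and its 7 mm round handle up, leaning on the rim, free to be pushed aside. Origin: its lower end; z runs along it to the end of the handle
- teaspoon_2: brass teaspoon, 140 mm long, 25 g, standing in the crock with its bowl (20 mm wide) down and its 7 mm round handle up, leaning on the rim, free to be pushed aside. Origin: its lower end; z runs along it to the end of the handle
- teaspoon_3: brass teaspoon, 140 mm long, 25 g, standing in the crock with its bowl (20 mm wide) down and its 7 mm round handle up, leaning on the rim, free to be pushed aside. Origin: its lower end; z runs along it to the end of the handle
Not all that is in view belongs to the job. Several things look just like the glass: the one meant starts nearest to the robot's base.

How it is judged:
By the outcome, as a careful person would: the job done as asked, in the order asked, and still so for the second after the job is handed in, with the robot touching nothing.
Of long_spoon_0, long_spoon_1, long_spoon_2 only 2 to 3 are there at a start; the rules pass over those that are not, and their reading is None.
Of nut_0, nut_1, nut_2 only 2 to 3 are there at a start; the rules pass over those that are not, and their reading is None.
At some moment in a run one of bowl may be knocked a few centimetres aside while the robot is not near it.
It also fails if it takes over 210 s, if anything falls off the work surface, if the arm or the gripper's body presses on something with over 40 N, if the wrist force passes 120 N, or if a joint passes its speed limit or range.

## Working session

There is one attempt and no reset: what is moved stays moved. The work goes in short steps, Python scripts to look and compute and a tool call to move; the robot and the scene stay as the last step left them, time stands still between calls to the robot, and variables do not carry over. Pictures are saved under pics/ and viewed, at most 14 in all, crops included, and the job is handed in when it is done.

Besides the shell and the picture viewer there is one more tool, called after "Request:" by a JSON object that holds its "op" and its "data", one argument or row to a line. step_arm: Moves the arm, as the interface text tells. Its arguments: {"type":"object","properties":{"rows":{"type":"array","items":{"type":"object","properties":{"fingers":{"type":"number"},"x":{"type":"number"},"y":{"type":"number"},"z":{"type":"number"},"yaw":{"type":"number"}}}},"newtons":{"type":"number"}},"required":["rows"]}

```bash
mkdir -p pics; cat > h.py <<'E'
import numpy as np, cv2
from workcell import status, imaging, finish_job
def snap(n):
    m=imaging.camera_model(n); p,d=imaging.camera(n); return p,d,m
def K(m): return np.array([[m['fx'],0,m['cx']],[0,m['fy'],m['cy']],[0,0,1.]])
def ray(m,uv):
    uv=np.array(uv,float).reshape(-1,1,2)
    n=cv2.undistortPoints(uv,K(m),np.array(m['distortion'],float)).reshape(-1,2)
    T=np.array(m['camera_from_world']); R=T[:3,:3];o=-R.T@T[:3,3]
    return o,np.c_[n,np.ones(len(n))]@R
def plane(m,uv,z):
    o,d=ray(m,uv); return o+d*((z-o[2])/d[:,2])[:,None]
def proj(m,P):
    T=np.array(m['camera_from_world'])
    return cv2.projectPoints(np.array(P,float).reshape(-1,1,3),cv2.Rodrigues(T[:3,:3])[0],T[:3,3],K(m),np.array(m['distortion'],float))[0].reshape(-1,2)
def cloud(m,d):
    v,u=np.mgrid[0:d.shape[0],0:d.shape[1]]
    o,r=ray(m,np.c_[u.ravel(),v.ravel()])
    return (o+r*d.ravel()[:,None]).reshape(*d.shape,3)
def tri(m1,a,m2,b):
    o1,d1=ray(m1,a);o2,d2=ray(m2,b);d1=d1[0];d2=d2[0]
    s=np.linalg.lstsq(np.c_[d1,-d2],o2-o1,rcond=None)[0]
    p,q=o1+s[0]*d1,o2+s[1]*d2
    return (p+q)/2,np.linalg.norm(p-q)
E
python3 - <<'E'
from h import *
for n in('side','top','wrist'):
    p,d,m=snap(n); cv2.imwrite(f'pics/{n}0.png',p); np.savez(f'{n}0.npz',p=p,d=d)
    T=np.array(m['camera_from_world']); print(n,m['fx'],-T[:3,:3].T@T[:3,3],T[2,:3])
s=status.read_state();print({k:np.round(v,3).tolist() for k,v in s.items()})
E
```

```text
side 450.5201277314276 [0.78237369 0.51886448 1.05868554] [-0.22571562 -0.42733578 -0.87546364]
top 400.27890696532916 [0.33704394 0.00220331 1.05645732] [ 0.16662469  0.01221393 -0.98594474]
wrist 301.46358720427384 [ 0.21572786 -0.61682562  0.38463589] [-0.26603184 -0.06104686 -0.96202928]
{'clock': 0.15, 'joints': [1.276, 0.537, -0.004, 1.539, 0.003, 1.067, -0.071], 'qd': [-0.001, -0.002, -0.0, -0.002, -0.001, -0.0, -0.001], 'joint_efforts': [0.002, -57.132, 0.992, -25.182, -0.056, 0.015, 0.0], 'tool_pos': [0.147, -0.633, 0.238], 'ee_rot': [[0.974, 0.227, -0.0], [0.227, -0.974, 0.001], [-0.0, -0.001, -1.0]], 'ft_force': [-0.259, -0.942, 0.197], 'ft_torque': [0.021, 0.0, -0.037], 'grasp_force': 0.0, 'width': 0.088}
```

View images.

View pics/side0.png

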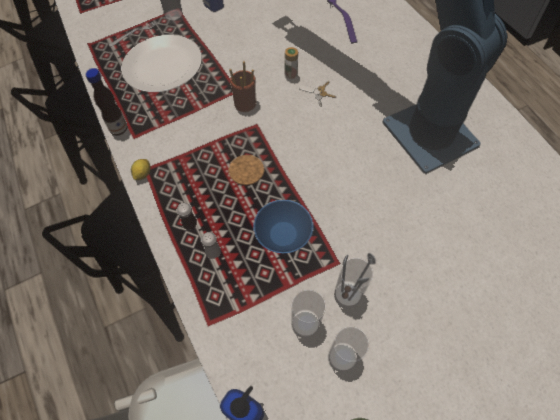

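View pics/top0.png

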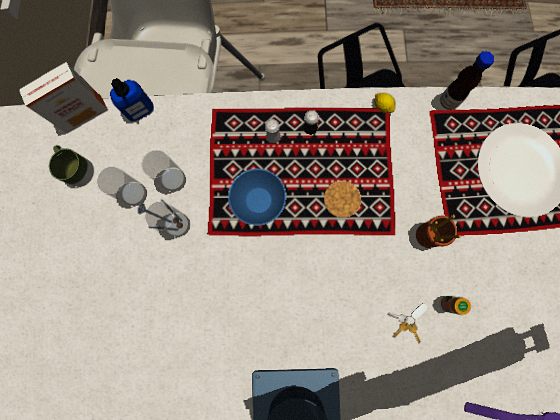

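The side picture shows the glass with spoons at (350,285), bowl (284,227), coaster (246,170) and crock (244,90). The top view has the same things at (172,218), (257,197), (343,199) and (437,233). 

Candidates for the glass in the top view are (172,218), which holds spoons and is nearest the base, (165,170) and (130,187), both empty. I choose (172,218) and will check it in a crop.

```bash
python3 - <<'E'
from h import *
S=np.load('side0.npz');T=np.load('top0.npz');ms=imaging.camera_model('side');mt=imaging.camera_model('top')
f=lambda p,u,v,h,w=0:cv2.resize(p[v-h:v+h,u-h:u+h],(400,300*0+400),interpolation=cv2.INTER_CUBIC)
a=np.hstack([f(S['p'],350,275,35),f(T['p'],170,215,35)])
cv2.imwrite('pics/glass.png',a)
a=np.hstack([f(S['p'],244,88,30),f(T['p'],437,232,30)])
cv2.imwrite('pics/crock.png',a)
for nm,uv,z in [('glass',(172,219),.16),('g2',(165,170),.1),('g3',(130,187),.1),('bowl',(257,197),.055),('coaster',(343,199),.006),('crock',(436,232),.108)]:
    print(nm,plane(mt,[uv],z).round(3))
hs=cv2.cvtColor(T['p'],cv2.COLOR_BGR2HSV)
ct=cloud(mt,T['d']);cs=cloud(ms,S['d'])
for nm,(x,y) in dict(glass=(.6,.2),).items(): pass
# bowl mask
for nm,P,lo,hi,z,m in [('bowl',T['p'],(98,100,60),(115,255,255),.055,mt),('coaster',T['p'],(8,80,90),(22,255,255),.006,mt)]:
    k=cv2.inRange(hs,lo,hi);k=cv2.morphologyEx(k,cv2.MORPH_OPEN,np.ones((3,3)))
    for c in cv2.findContours(k,0,2)[0]:
        if cv2.contourArea(c)>300:
            h=plane(m,c.reshape(-1,2),z); 
            (cx,cy),r=cv2.minEnclosingCircle(h[:,:2].astype(np.float32));print(nm,cx,cy,r,cv2.boundingRect(c))
# depth heights
for nm,C in (('top',ct),('side',cs)):
    for o,(x,y) in dict(crock=plane(mt,[(436,232)],.108)[0][:2],glass=plane(mt,[(172,219)],.16)[0][:2]).items() if False else {'crock':plane(mt,[(436,232)],.108)[0][:2],'glass':plane(mt,[(172,219)],.16)[0][:2]}.items():
        q=C[(np.hypot(C[...,0]-x,C[...,1]-y)<.08)&(C[...,2]>.02)]
        print(nm,o,len(q),q[q[:,2]>.09].round(3)[:40:2].tolist())
E
```

```text
glass [[0.48  0.273 0.16 ]]
g2 [[0.615 0.312 0.1  ]]
g3 [[0.574 0.4   0.1  ]]
bowl [[0.548 0.085 0.055]]
coaster [[ 0.546 -0.141  0.006]]
crock [[ 0.438 -0.348  0.108]]
bowl 0.5494877099990845 0.08547508716583252 0.07524188607931137 (228, 169, 58, 57)
coaster 0.5468974709510803 -0.13944953680038452 0.0506199449300766 (324, 181, 37, 37)
top crock 904 [[0.472, -0.378, 0.146], [0.476, -0.356, 0.11], [0.477, -0.365, 0.106], [0.476, -0.372, 0.107], [0.471, -0.376, 0.14], [0.47, -0.378, 0.145], [0.476, -0.349, 0.101], [0.475, -0.352, 0.107], [0.474, -0.357, 0.107], [0.475, -0.363, 0.102], [0.474, -0.369, 0.108], [0.474, -0.374, 0.108], [0.474, -0.378, 0.109], [0.468, -0.375, 0.141], [0.467, -0.377, 0.148], [0.474, -0.344, 0.099], [0.472, -0.346, 0.107], [0.472, -0.351, 0.109], [0.471, -0.354, 0.114], [0.471, -0.36, 0.109]]
top glass 1149 [[0.515, 0.282, 0.213], [0.515, 0.279, 0.209], [0.523, 0.306, 0.163], [0.523, 0.301, 0.162], [0.512, 0.279, 0.214], [0.513, 0.276, 0.21], [0.521, 0.313, 0.162], [0.522, 0.309, 0.159], [0.522, 0.306, 0.154], [0.522, 0.302, 0.154], [0.509, 0.276, 0.217], [0.
[... 462 characters left out ...]
-0.389, 0.116], [0.475, -0.379, 0.144], [0.469, -0.377, 0.143], [0.43, -0.395, 0.109], [0.428, -0.383, 0.118], [0.418, -0.347, 0.144], [0.475, -0.379, 0.14], [0.47, -0.377, 0.14], [0.442, -0.396, 0.109], [0.436, -0.395, 0.107]]
side glass 1437 [[0.46, 0.287, 0.203], [0.458, 0.29, 0.206], [0.461, 0.291, 0.206], [0.46, 0.295, 0.213], [0.504, 0.273, 0.212], [0.462, 0.291, 0.201], [0.459, 0.293, 0.202], [0.459, 0.298, 0.213], [0.507, 0.272, 0.208], [0.502, 0.272, 0.202], [0.462, 0.294, 0.203], [0.459, 0.296, 0.205], [0.46, 0.301, 0.215], [0.508, 0.276, 0.213], [0.461, 0.292, 0.192], [0.461, 0.297, 0.202], [0.458, 0.299, 0.204], [0.458, 0.304, 0.214], [0.511, 0.277, 0.212], [0.501, 0.273, 0.193]]
```

View pics/glass.png

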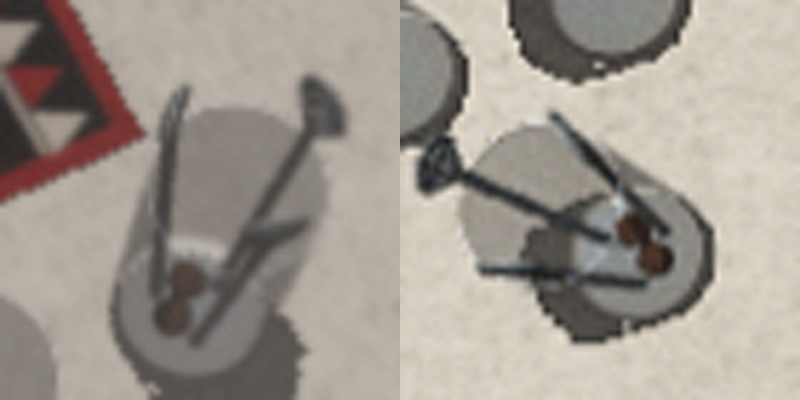

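View pics/crock.png

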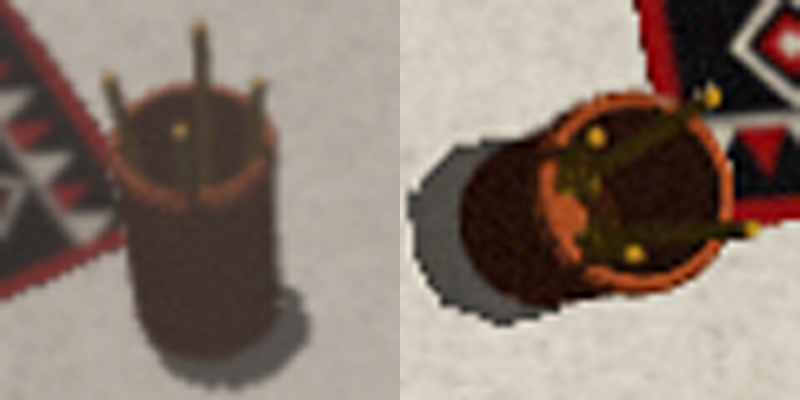

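The crop confirms it: the glass nearest the base holds 3 long spoons, with bowls at left-crop (175,100), (325,105) and (300,225), and at least 2 nuts at (180,300). The crock's four teaspoon ends lie round its rim. I'll go closer for a wrist view.

Request:
{"op": "step_arm", "data": {
  "rows": [
    {"z":-0.03,"yaw":0.115,"fingers":0.06},
    {"z":-0.03,"yaw":0.114},
    {"z":-0.03},
    {"x":0.034,"y":-0.032},
    {"x":0.034,"y":-0.032}
  ]
}}

```text
invalid input at $.rows[0]: expected keys fingers, x, y, z, yaw
```

Request:
{"op": "step_arm", "data": {
  "rows": [
    {"x":0.034,"y":-0.032},
    {"x":0.034,"y":-0.032},
    {"x":0.034,"y":-0.032},
    {"x":0.034,"y":-0.032},
    {"x":0.034,"y":-0.032}
  ]
}}

```text
invalid input at $.rows[0]: expected keys fingers, x, y, z, yaw
```

Request:
{"op": "step_arm", "data": {
  "rows": [
    {"x":0.034,"y":-0.032},
    {"x":0.034,"y":-0.032},
    {"x":0.034,"y":-0.032},
    {"x":0.034,"y":-0.032},
    {"x":0.034,"y":-0.032}
  ]
}}

```text
invalid input at $.rows[0]: expected keys fingers, x, y, z, yaw
```

Request:
{"op": "step_arm", "data": {
  "rows": [
    {"fingers":0.06,"x":0,"y":0,"z":-0.04,"yaw":0.115},
    {"fingers":0.06,"x":0,"y":0,"z":-0.04,"yaw":0.114},
    {"fingers":0.06,"x":0,"y":0,"z":-0.03,"yaw":0},
    {"fingers":0.06,"x":0.034,"y":-0.032,"z":0,"yaw":0},
    {"fingers":0.06,"x":0.034,"y":-0.032,"z":0,"yaw":0}
  ],
  "newtons": 10
}}

```text
clock: 0.65
tool_pos: [0.2152, -0.5692, 0.3495]
ee_rot: [[1.0, -0.003, 0.0], [-0.003, -1.0, -0.002], [0.0, 0.002, -1.0]]
ft_force: [1.4, 0.7, 0.1]
width: 0.06
grasp_force: 0.0
```

Request:
{"op": "step_arm", "data": {
  "rows": [
    {"fingers":0.06,"x":0.034,"y":-0.032,"z":0,"yaw":0},
    {"fingers":0.06,"x":0.034,"y":-0.032,"z":0,"yaw":0},
    {"fingers":0.06,"x":0.034,"y":-0.032,"z":0,"yaw":0},
    {"fingers":0.06,"x":0.034,"y":-0.032,"z":0,"yaw":0},
    {"fingers":0.06,"x":0.034,"y":-0.032,"z":0,"yaw":0}
  ]
}}

```text
clock: 1.15
tool_pos: [0.3865, -0.4075, 0.3486]
ee_rot: [[1.0, -0.0, -0.0], [-0.0, -1.0, 0.0], [-0.0, -0.0, -1.0]]
ft_force: [1.0, -0.2, 0.4]
width: 0.0599
grasp_force: 0.0
```

Request:
{"op": "step_arm", "data": {
  "rows": [
    {"fingers":0.06,"x":0.034,"y":-0.032,"z":0,"yaw":0},
    {"fingers":0.06,"x":0.034,"y":-0.032,"z":0,"yaw":0},
    {"fingers":0.06,"x":0.034,"y":-0.032,"z":0,"yaw":0},
    {"fingers":0.06,"x":0.034,"y":-0.032,"z":0,"yaw":0},
    {"fingers":0.06,"x":0.0,"y":-0.045,"z":0,"yaw":0}
  ]
}}

```text
clock: 1.65
tool_pos: [0.5244, -0.2345, 0.3476]
ee_rot: [[1.0, 0.001, 0.001], [0.001, -1.0, 0.001], [0.001, -0.001, -1.0]]
ft_force: [-0.5, 0.2, -0.2]
width: 0.06
grasp_force: 0.0
```

Request:
{"op": "step_arm", "data": {
  "rows": [
    {"fingers":0.06,"x":0,"y":-0.045,"z":0,"yaw":0},
    {"fingers":0.06,"x":0,"y":-0.045,"z":0,"yaw":0},
    {"fingers":0.06,"x":0,"y":-0.045,"z":0,"yaw":0},
    {"fingers":0.06,"x":0,"y":-0.045,"z":0,"yaw":0},
    {"fingers":0.06,"x":0.0,"y":-0.045,"z":0,"yaw":0}
  ]
}}

```text
clock: 2.15
tool_pos: [0.521, -0.0094, 0.3486]
ee_rot: [[1.0, -0.0, -0.0], [-0.0, -1.0, -0.0], [-0.0, 0.0, -1.0]]
ft_force: [-0.0, 0.2, 0.2]
width: 0.0601
grasp_force: 0.0
```

Request:
{"op": "step_arm", "data": {
  "rows": [
    {"fingers":0.06,"x":-0.008,"y":-0.045,"z":0,"yaw":0},
    {"fingers":0.06,"x":-0.008,"y":-0.045,"z":0,"yaw":0},
    {"fingers":0.06,"x":-0.008,"y":-0.045,"z":0,"yaw":0},
    {"fingers":0.06,"x":-0.008,"y":-0.045,"z":0,"yaw":0},
    {"fingers":0.06,"x":-0.008,"y":-0.045,"z":0,"yaw":0}
  ]
}}

```text
clock: 2.65
tool_pos: [0.4808, 0.2154, 0.3486]
ee_rot: [[1.0, -0.0, -0.0], [-0.0, -1.0, -0.0], [-0.0, 0.0, -1.0]]
ft_force: [1.1, 0.4, -0.0]
width: 0.0602
grasp_force: 0.0
```

Request:
{"op": "step_arm", "data": {
  "rows": [
    {"fingers":0.06,"x":0,"y":-0.04,"z":0,"yaw":0},
    {"fingers":0.06,"x":0,"y":-0.035,"z":0,"yaw":0},
    {"fingers":0.06,"x":0,"y":0,"z":0,"yaw":0}
  ]
}}

```text
clock: 2.95
tool_pos: [0.4795, 0.2943, 0.3484]
ee_rot: [[1.0, 0.007, -0.002], [0.007, -1.0, 0.003], [-0.001, -0.003, -1.0]]
ft_force: [-0.1, 0.1, 0.3]
width: 0.0598
grasp_force: 0.0
```

```bash
python3 - <<'E'
from h import *
p,d,m=snap('wrist'); np.savez('w1.npz',p=p,d=d,T=m['camera_from_world'])
cv2.imwrite('pics/w1.png',p)
C=cloud(m,d)
k=(C[...,2]>.17)&(C[...,2]<.235)&(np.hypot(C[...,0]-.485,C[...,1]-.29)<.08)
n,l=cv2.connectedComponents(k.astype(np.uint8))
for i in range(1,n):
    q=C[l==i]
    if len(q)<40: continue
    v,u=np.where(l==i)
    b=q[:,:2]-q[:,:2].mean(0);w,V=np.linalg.eigh(b.T@b)
    print(len(q),(u.mean().round(),v.mean().round()),q.mean(0).round(3),q[:,2].max().round(3),'long axis',V[:,1].round(2),np.ptp(b@V[:,1]).round(3),np.ptp(b@V[:,0]).round(3))
q=C[(abs(C[...,2]-.162)<.004)&(np.hypot(C[...,0]-.485,C[...,1]-.29)<.06)]
print(len(q),cv2.minEnclosingCircle(q[:,:2].astype(np.float32)))
E
```

```text
135 (np.float64(295.0), np.float64(165.0)) [0.509 0.277 0.207] 0.216 long axis [-0.81 -0.59] 0.025 0.008
183 (np.float64(240.0), np.float64(173.0)) [0.5   0.33  0.203] 0.216 long axis [-0.95  0.32] 0.025 0.008
291 (np.float64(272.0), np.float64(213.0)) [0.459 0.299 0.199] 0.216 long axis [-0.07  1.  ] 0.025 0.008
322 ((0.48882412910461426, 0.3011603355407715), 0.03485112637281418)
```

View pics/w1.png

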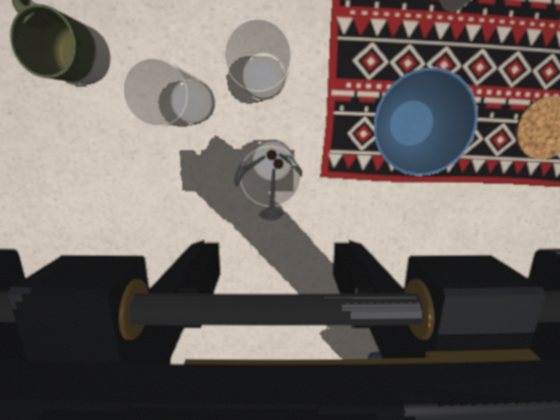

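The wrist view shows three spoon bowls at (295,165), (240,173) and (272,213), and the glass rim around (270,175). Depth gives each bowl's position and width axis. Taking spoon C (0.459, 0.299) first, since its width axis lies along y.

Request:
{"op": "step_arm", "data": {
  "rows": [
    {"fingers":0.045,"x":-0.021,"y":-0.005,"z":0.04,"yaw":0},
    {"fingers":0.045,"x":0,"y":0,"z":0.045,"yaw":0},
    {"fingers":0.045,"x":0,"y":0,"z":0.045,"yaw":0},
    {"fingers":0.045,"x":0,"y":0,"z":0.034,"yaw":0},
    {"fingers":0.015,"x":0,"y":0,"z":0,"yaw":0}
  ],
  "newtons": 12
}}

```text
clock: 3.5
tool_pos: [0.4584, 0.2901, 0.1805]
ee_rot: [[1.0, -0.002, -0.007], [-0.002, -1.0, -0.006], [-0.007, 0.006, -1.0]]
ft_force: [-1.2, 1.2, 0.2]
width: 0.039
grasp_force: 0.0
```

Request:
{"op": "step_arm", "data": {
  "rows": [
    {"fingers":0.015,"x":0,"y":0,"z":0,"yaw":0},
    {"fingers":0.015,"x":0,"y":0,"z":0,"yaw":0},
    {"fingers":0.015,"x":0,"y":0,"z":0,"yaw":0},
    {"fingers":0.015,"x":0,"y":0,"z":0,"yaw":0}
  ]
}}

```text
clock: 3.9
tool_pos: [0.4616, 0.2945, 0.1864]
ee_rot: [[1.0, -0.0, 0.003], [-0.0, -1.0, 0.002], [0.003, -0.002, -1.0]]
ft_force: [0.1, -0.2, 3.9]
width: 0.0231
grasp_force: 12.0
```

Request:
{"op": "step_arm", "data": {
  "rows": [
    {"fingers":0.015,"x":0,"y":0,"z":-0.02,"yaw":0},
    {"fingers":0.015,"x":0,"y":0,"z":-0.035,"yaw":0},
    {"fingers":0.015,"x":0,"y":0,"z":-0.035,"yaw":0},
    {"fingers":0.015,"x":0,"y":0,"z":-0.035,"yaw":0},
    {"fingers":0.015,"x":0,"y":0,"z":-0.035,"yaw":0}
  ]
}}

```text
clock: 4.4
tool_pos: [0.4604, 0.2938, 0.3469]
ee_rot: [[1.0, 0.0, 0.001], [0.0, -1.0, 0.0], [0.001, -0.0, -1.0]]
ft_force: [0.9, -0.1, -0.3]
width: 0.0235
grasp_force: 12.0
```

Request:
{"op": "step_arm", "data": {
  "rows": [
    {"fingers":0.015,"x":0,"y":0,"z":-0.03,"yaw":0},
    {"fingers":0.015,"x":0,"y":0,"z":-0.0,"yaw":0}
  ]
}}

```text
clock: 4.6
tool_pos: [0.462, 0.2954, 0.3798]
ee_rot: [[1.0, -0.0, 0.007], [-0.0, -1.0, 0.005], [0.007, -0.005, -1.0]]
ft_force: [0.6, 0.0, 0.6]
width: 0.0229
grasp_force: 12.0
```

```bash
cat >> h.py <<'E'
def handle():
    """held spoon: cloud points below the fingers, fitted line extrapolated"""
    s=status.read_state(); t=np.array(s['tool_pos']); out=[]
    for n in('side','top'):
        p,d,m=snap(n); C=cloud(m,d)
        k=(np.hypot(C[...,0]-t[0],C[...,1]-t[1])<.07)&(C[...,2]<t[2]-.008)&(C[...,2]>t[2]-.19)&(d>0)
        if t[2]<.35: k&=C[...,2]>.175
        q=C[k]; print(n,len(q)); out.append(q)
    q=np.vstack(out); 
    if len(q)<20: return t,None,None,None
    A=np.c_[q[:,2]-t[2],np.ones(len(q))]
    for _ in range(6):
        c=np.linalg.lstsq(A,q[:,:2],rcond=None)[0]; r=np.linalg.norm(A@c-q[:,:2],axis=1)
        g=r<max(.006,2*np.median(r)); A,q=A[g],q[g]
    return t,c[0],c[1],(len(q),q[:,2].min(),q[:,2].max(),np.median(r))
E
python3 - <<'E'
from h import *
t,sl,off,info=handle(); print(t,sl,off,info)
if sl is not None: print('tip rel TCP',off-t[:2]+sl*(info[1]-t[2]))
E
```

```text
side 242
top 24
[0.46202051 0.29541276 0.37978259] [-0.10017855 -0.03433303] [0.46184526 0.29673365] (155, np.float64(0.21030853721701215), np.float64(0.3705234871037919), np.float64(0.0018427573823851197))
tip rel TCP [0.01680241 0.00713945]
```

Request:
{"op": "step_arm", "data": {
  "rows": [
    {"fingers":0.015,"x":0,"y":0.03,"z":0,"yaw":0},
    {"fingers":0.015,"x":0,"y":0.045,"z":0,"yaw":0},
    {"fingers":0.015,"x":0,"y":0.045,"z":0,"yaw":0},
    {"fingers":0.015,"x":0,"y":0.045,"z":0,"yaw":0},
    {"fingers":0.015,"x":0,"y":0.045,"z":0,"yaw":0}
  ]
}}

```text
clock: 5.2
tool_pos: [0.4594, 0.0818, 0.3734]
ee_rot: [[1.0, -0.0, -0.002], [-0.0, -1.0, -0.001], [-0.002, 0.001, -1.0]]
ft_force: [1.0, -0.7, -0.0]
width: 0.0233
grasp_force: 12.0
```

Request:
{"op": "step_arm", "data": {
  "rows": [
    {"fingers":0.015,"x":0,"y":0.045,"z":0,"yaw":0},
    {"fingers":0.015,"x":0,"y":0.045,"z":0,"yaw":0},
    {"fingers":0.015,"x":0,"y":0.045,"z":0,"yaw":0},
    {"fingers":0.015,"x":0,"y":0.045,"z":0,"yaw":0},
    {"fingers":0.015,"x":0,"y":0.045,"z":0,"yaw":0}
  ]
}}

```text
clock: 5.7
tool_pos: [0.4593, -0.1428, 0.3735]
ee_rot: [[1.0, -0.0, -0.002], [-0.0, -1.0, 0.0], [-0.002, -0.0, -1.0]]
ft_force: [0.0, -0.3, 0.1]
width: 0.0229
grasp_force: 12.0
```

Request:
{"op": "step_arm", "data": {
  "rows": [
    {"fingers":0.015,"x":-0.01,"y":0.045,"z":0,"yaw":0},
    {"fingers":0.015,"x":-0.01,"y":0.045,"z":0,"yaw":0},
    {"fingers":0.015,"x":0,"y":0.045,"z":0,"yaw":0},
    {"fingers":0.015,"x":0,"y":0.035,"z":0,"yaw":0},
    {"fingers":0.015,"x":0,"y":0,"z":0,"yaw":0}
  ]
}}

```text
clock: 6.2
tool_pos: [0.438, -0.3161, 0.3728]
ee_rot: [[1.0, -0.008, -0.004], [-0.008, -1.0, -0.001], [-0.004, 0.001, -1.0]]
ft_force: [0.1, 0.1, -0.2]
width: 0.0231
grasp_force: 12.0
```

```bash
python3 - <<'E'
from h import *
s=status.read_state();print(s['tool_pos'])
p,d,m=snap('wrist'); np.savez('w2.npz',p=p,d=d,T=m['camera_from_world'])
C=cloud(m,d)
T0=np.load('top0.npz');Ct=cloud(imaging.camera_model('top'),T0['d'])
for c in (C,Ct):
    q=c[(abs(c[...,2]-.108)<.003)&(np.hypot(c[...,0]-.445,c[...,1]+.355)<.055)]
    print(len(q),cv2.minEnclosingCircle(q[:,:2].astype(np.float32)))
u,v=proj(m,[(.438,-.355,.108)])[0].astype(int);print(u,v)
h=45;u0,v0=np.clip(u-h,0,560-2*h),np.clip(v-h,0,420-2*h)
cv2.imwrite('pics/w2.png',cv2.resize(p[v0:v0+2*h,u0:u0+2*h],(560,560),interpolation=cv2.INTER_CUBIC));print(u0,v0,560/2/h)
# height map inside crock 4mm cells
for c in (C,):
  cx,cy=.438,-.355
  g=np.full((20,20),-1)
  for P in c.reshape(-1,3):
    i,j=int((cx+.04-P[0])//.004),int((cy+.04-P[1])//.004)
    if 0<=i<20 and 0<=j<20 and P[2]<.19: g[i,j]=max(g[i,j],int(P[2]*1000))
  print('rows: x from',cx+.04,'down; cols y from',cy+.04,'down');print(g)
E
```

```text
[ 0.43797831 -0.31609461  0.37277921]
669 ((0.44086629152297974, -0.36533069610595703), 0.0376395620405674)
213 ((0.4434010982513428, -0.36219334602355957), 0.03875693306326866)
304 172
259 127 6.222222222222222
rows: x from 0.478 down; cols y from -0.315 down
[[  2   1   2   1   2   3   1   2 107 109 109 108 109 109 109 108 106   2
    2   1]
 [  1   2   1   2   2   2 106 107 108 110 110 109 109 110 109 145 148 108
  104   3]
 [  2   1   1   1   2 104 108 110 109 109  -1  -1  -1  -1  -1 147 149 110
  107 104]
 [  2   1   2   1   2 107 110 109  -1  -1  -1  -1  -1  -1  99 136  49  68
  109 108]
 [  1   3   3   2 108 147 145  -1  -1  -1  -1  -1  20  33  90 106  11  22
  108 109]
 [  1   2   1  99 108 148 146 117  72  34  25  10  28  35  70  11  10   9
   78 108]
 [  1   2   1 106 110 146  -1  94  57  36  10  10  10  19  10  30  32  -1
   -1 107]
 [  2   0   1 108 109 108  -1  -1  -1   9  11  11  10   9   8  12  28   9
   10 106]
 [  2   1   2 108 110  -1  -1  -1  -1   9  11  10  10  10   9  10  10  10
    9  36]
 [  1   3   2 109 109  -1  -1  -1  -1  10  10  10   9   9  10   9  12  27

[... 161 characters left out ...]
  73  82
    8 110]
 [  1   1   1 105 109 109  66  10  26  49  44  10  10   9  32  41  92 121
  140 109]
 [  3   3   2   1 108 109 107  11  93  93  75  36  12  10   9   9  84 142
  147 146]
 [  2   2   1   1 105 110 109 144 140 125  -1  32  25   9   9  10   9 137
  148 147]
 [  2   2   3   2   1 106 109 149 148 137  -1   6  10  11   9  46 109 109
  109  -1]
 [  2   2   1   3   2  -1 108 146 148  28 108 106 106 106 109 109 110 110
  108  -1]
 [  1   1   1   2   1  -1  -1 105  -1  -1 110 110 109 110 110 109 109 105
   -1  -1]
 [  1   2   2   2   0  -1  -1  -1  -1  -1 107 107 110 107 107 106  -1  -1
   -1  -1]
 [  2   2   2   2   1   1  -1  -1  -1  -1  -1  -1  -1  -1  -1  -1  -1  -1
   -1  -1]]
```

View pics/w2.png

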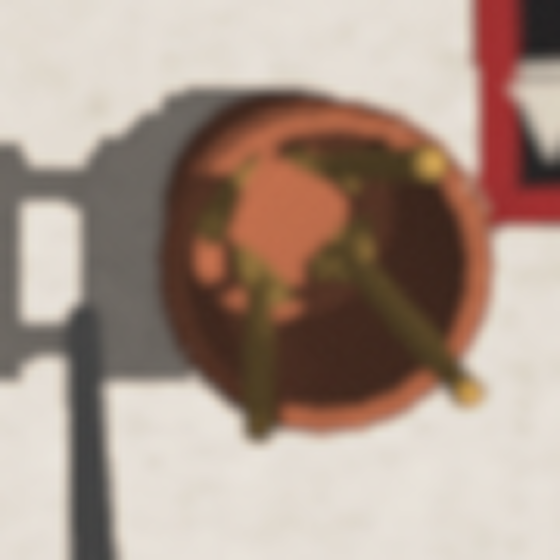

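The crop shows the crock with its four teaspoons round the rim and a free patch of floor in the middle (crop ~(290,230)). The held spoon's handle is at (85,320). I'll lower it into that free middle.

Request:
{"op": "step_arm", "data": {
  "rows": [
    {"fingers":0.015,"x":-0.006,"y":0.027,"z":0,"yaw":0},
    {"fingers":0.015,"x":-0.005,"y":0.026,"z":0,"yaw":0},
    {"fingers":0.015,"x":0,"y":0,"z":0.025,"yaw":0},
    {"fingers":0.015,"x":0,"y":0,"z":0.025,"yaw":0},
    {"fingers":0.015,"x":0,"y":0,"z":0,"yaw":0}
  ]
}}

```text
clock: 6.75
tool_pos: [0.428, -0.3611, 0.3208]
ee_rot: [[1.0, 0.002, -0.006], [0.002, -1.0, 0.005], [-0.006, -0.005, -1.0]]
ft_force: [0.5, 0.5, -1.5]
width: 0.023
grasp_force: 12.0
```

```bash
python3 - <<'E'
from h import *
s=status.read_state();t=s['tool_pos'];print(t)
for n in('side','top'):
    p,d,m=snap(n);C=cloud(m,d)
    k=(np.hypot(C[...,0]-t[0],C[...,1]-t[1])<.07)&(C[...,2]<t[2]-.01)&(C[...,2]>.155)
    q=C[k];print(n,len(q))
    for lo in np.arange(.155,.32,.02):
        r=q[(q[:,2]>=lo)&(q[:,2]<lo+.02)]
        if len(r): print(lo.round(3),len(r),np.median(r,0).round(3))
E
```

```text
[ 0.42800955 -0.36113585  0.32081621]
side 106
0.155 14 [ 0.44  -0.355  0.165]
0.175 16 [ 0.439 -0.356  0.184]
0.195 11 [ 0.439 -0.356  0.205]
0.215 12 [ 0.437 -0.356  0.225]
0.235 13 [ 0.435 -0.356  0.246]
0.255 12 [ 0.432 -0.358  0.265]
0.275 17 [ 0.432 -0.359  0.284]
0.295 11 [ 0.431 -0.358  0.298]
top 21
0.155 7 [ 0.441 -0.354  0.166]
0.175 12 [ 0.439 -0.354  0.184]
0.195 2 [ 0.439 -0.354  0.197]
```

Request:
{"op": "step_arm", "data": {
  "rows": [
    {"fingers":0.015,"x":0.003,"y":0.008,"z":0.01,"yaw":0},
    {"fingers":0.015,"x":0,"y":0,"z":0.025,"yaw":0},
    {"fingers":0.015,"x":0,"y":0,"z":0.025,"yaw":0},
    {"fingers":0.015,"x":0,"y":0,"z":0.02,"yaw":0},
    {"fingers":0.015,"x":0,"y":0,"z":0.02,"yaw":0}
  ]
}}

```text
clock: 7.35
tool_pos: [0.4331, -0.3727, 0.2244]
ee_rot: [[1.0, -0.0, 0.001], [-0.0, -1.0, -0.001], [0.001, 0.001, -1.0]]
ft_force: [-0.2, -0.5, -0.9]
width: 0.0232
grasp_force: 12.0
```

Request:
{"op": "step_arm", "data": {
  "rows": [
    {"fingers":0.015,"x":0,"y":0,"z":0.015,"yaw":0},
    {"fingers":0.015,"x":0,"y":0,"z":0.01,"yaw":0},
    {"fingers":0.015,"x":0,"y":0,"z":0.008,"yaw":0},
    {"fingers":0.015,"x":0,"y":0,"z":0.004,"yaw":0},
    {"fingers":0.015,"x":0,"y":0,"z":0,"yaw":0}
  ]
}}

```text
clock: 7.85
tool_pos: [0.4326, -0.3722, 0.1877]
ee_rot: [[1.0, -0.0, -0.0], [-0.0, -1.0, -0.0], [-0.0, 0.0, -1.0]]
ft_force: [0.2, -0.3, -0.3]
width: 0.0234
grasp_force: 12.0
```

Request:
{"op": "step_arm", "data": {
  "rows": [
    {"fingers":0.015,"x":0,"y":0,"z":0.005,"yaw":0},
    {"fingers":0.015,"x":0,"y":0,"z":0.003,"yaw":0},
    {"fingers":0.015,"x":0,"y":0,"z":0,"yaw":0}
  ]
}}

```text
clock: 8.15
tool_pos: [0.4324, -0.3722, 0.1796]
ee_rot: [[1.0, -0.0, -0.0], [-0.0, -1.0, -0.0], [-0.0, 0.0, -1.0]]
ft_force: [0.1, -0.1, -0.5]
width: 0.0231
grasp_force: 12.0
```

Request:
{"op": "step_arm", "data": {
  "rows": [
    {"fingers":0.03,"x":0,"y":0,"z":0.002,"yaw":0},
    {"fingers":0.036,"x":0,"y":0,"z":0,"yaw":0},
    {"fingers":0.045,"x":0,"y":0,"z":0,"yaw":0},
    {"fingers":0.05,"x":0,"y":0,"z":0,"yaw":0},
    {"fingers":0.055,"x":0,"y":0,"z":-0.01,"yaw":0}
  ]
}}

```text
clock: 8.65
tool_pos: [0.4317, -0.3715, 0.187]
ee_rot: [[1.0, -0.0, -0.002], [-0.0, -1.0, 0.001], [-0.002, -0.001, -1.0]]
ft_force: [-0.6, -0.2, -0.1]
width: 0.0548
grasp_force: 0.0
```

Request:
{"op": "step_arm", "data": {
  "rows": [
    {"fingers":0.055,"x":0,"y":0,"z":-0.03,"yaw":0},
    {"fingers":0.055,"x":0,"y":0,"z":-0.04,"yaw":0},
    {"fingers":0.055,"x":0,"y":0,"z":-0.045,"yaw":0},
    {"fingers":0.055,"x":0,"y":0,"z":-0.045,"yaw":0},
    {"fingers":0.055,"x":0,"y":-0.02,"z":-0.01,"yaw":0}
  ]
}}

```text
clock: 9.15
tool_pos: [0.4335, -0.3556, 0.3641]
ee_rot: [[1.0, -0.004, 0.007], [-0.004, -1.0, -0.007], [0.008, 0.007, -1.0]]
ft_force: [-0.2, -0.4, -0.1]
width: 0.0551
grasp_force: 0.0
```

```bash
python3 - <<'E'
from h import *
s=status.read_state();print(s['tool_pos'])
p,d,m=snap('wrist');C=cloud(m,d);np.savez('w3.npz',p=p,d=d,T=m['camera_from_world'])
cv2.imwrite('pics/w3.png',cv2.resize(p[60:240,200:400],(600,540),interpolation=cv2.INTER_CUBIC))
q=C[(C[...,2]>.155)&(C[...,2]<.225)&(np.hypot(C[...,0]-.44,C[...,1]+.365)<.09)]
print(len(q),q.mean(0),q.max(0),q.min(0))
E
```

```text
[ 0.43347524 -0.35558797  0.36412413]
308 [ 0.387102   -0.39448324  0.17124732] [ 0.39694334 -0.38260708  0.18590318] [ 0.38004247 -0.40788635  0.15517097]
```

View pics/w3.png

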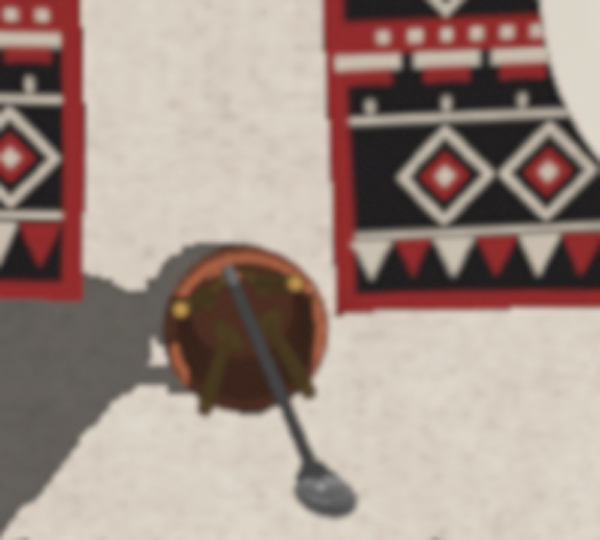

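Spoon 1 leans in the crock with its bowl at crop (325,490), all four teaspoons still in it. Back to the glass.

Request:
{"op": "step_arm", "data": {
  "rows": [
    {"fingers":0.045,"x":0.004,"y":-0.045,"z":0,"yaw":0},
    {"fingers":0.045,"x":0.004,"y":-0.045,"z":0,"yaw":0},
    {"fingers":0.045,"x":0.004,"y":-0.045,"z":0,"yaw":0},
    {"fingers":0.045,"x":0.004,"y":-0.045,"z":0,"yaw":0},
    {"fingers":0.045,"x":0.004,"y":-0.045,"z":0,"yaw":0}
  ]
}}

```text
clock: 9.7
tool_pos: [0.452, -0.1254, 0.3576]
ee_rot: [[1.0, -0.0, -0.0], [-0.0, -1.0, -0.0], [-0.0, 0.0, -1.0]]
ft_force: [-0.0, -0.0, -0.3]
width: 0.0449
grasp_force: 0.0
```

Request:
{"op": "step_arm", "data": {
  "rows": [
    {"fingers":0.045,"x":0.004,"y":-0.045,"z":0,"yaw":0},
    {"fingers":0.045,"x":0.004,"y":-0.045,"z":0,"yaw":0},
    {"fingers":0.045,"x":0.004,"y":-0.045,"z":0,"yaw":0},
    {"fingers":0.045,"x":0.004,"y":-0.045,"z":0,"yaw":0},
    {"fingers":0.045,"x":0.004,"y":-0.045,"z":0,"yaw":0}
  ]
}}

```text
clock: 10.2
tool_pos: [0.4722, 0.0994, 0.3576]
ee_rot: [[1.0, -0.0, -0.0], [-0.0, -1.0, -0.0], [-0.0, 0.0, -1.0]]
ft_force: [1.9, -0.3, -0.5]
width: 0.0449
grasp_force: 0.0
```

Request:
{"op": "step_arm", "data": {
  "rows": [
    {"fingers":0.045,"x":0.004,"y":-0.048,"z":0,"yaw":0},
    {"fingers":0.045,"x":0.004,"y":-0.048,"z":0,"yaw":0},
    {"fingers":0.045,"x":0.004,"y":-0.048,"z":0,"yaw":0},
    {"fingers":0.045,"x":0.004,"y":-0.048,"z":0,"yaw":0},
    {"fingers":0.045,"x":0,"y":0,"z":0,"yaw":0}
  ]
}}

```text
clock: 10.7
tool_pos: [0.4862, 0.297, 0.357]
ee_rot: [[1.0, 0.01, -0.003], [0.01, -1.0, 0.004], [-0.002, -0.004, -1.0]]
ft_force: [-0.4, 0.5, 0.4]
width: 0.0447
grasp_force: 0.0
```

```bash
cat > spoons.py <<'E'
from h import *
s=status.read_state();t=np.array(s['tool_pos']);R=np.array(s['ee_rot']);print(t.round(4))
p,d,m=snap('wrist');C=cloud(m,d)
k=(C[...,2]>.187)&(C[...,2]<.235)&(np.hypot(C[...,0]-.485,C[...,1]-.30)<.09)
n,l=cv2.connectedComponents(k.astype(np.uint8))
for i in range(1,n):
    q=C[l==i]
    if len(q)<30: continue
    b=q[:,:2]-q[:,:2].mean(0);w,V=np.linalg.eigh(b.T@b);a=V[:,1]
    yt=R[:2,1]; ang=np.arctan2(yt[0]*a[1]-yt[1]*a[0],yt@a); yaw=-(ang+np.pi/2)%np.pi-np.pi/2 if 0 else -((ang+np.pi/2)%np.pi-np.pi/2)
    print(len(q),q.mean(0).round(4),q[:,2].max().round(3),'axis',a.round(2),np.ptp(b@a).round(3),'tool shift',(R.T@(np.r_[q.mean(0)[:2],.183]-t)).round(4),'yaw',yaw.round(3))
q=C[(abs(C[...,2]-.162)<.004)&(np.hypot(C[...,0]-.485,C[...,1]-.30)<.06)]
print('rim',len(q),cv2.minEnclosingCircle(q[:,:2].astype(np.float32)))
E
python3 spoons.py
```

```text
[0.4862 0.297  0.357 ]
116 [0.5075 0.2757 0.2086] 0.216 axis [-0.8 -0.6] 0.025 tool shift [0.0216 0.0222 0.1739] yaw 0.938
145 [0.4945 0.3323 0.2058] 0.217 axis [-0.93  0.37] 0.026 tool shift [ 0.0091 -0.0346  0.1741] yaw -1.183
rim 322 ((0.4888266921043396, 0.3011356592178345), 0.034875962883234024)
```

Request:
{"op": "step_arm", "data": {
  "rows": [
    {"fingers":0.045,"x":0.0215,"y":0.022,"z":0.0,"yaw":0},
    {"fingers":0.045,"x":0,"y":0,"z":0.02,"yaw":0.134},
    {"fingers":0.045,"x":0,"y":0,"z":0.02,"yaw":0.134},
    {"fingers":0.045,"x":0,"y":0,"z":0.02,"yaw":0.134},
    {"fingers":0.045,"x":0,"y":0,"z":0.01,"yaw":0.134}
  ]
}}

```text
clock: 11.25
tool_pos: [0.5097, 0.2647, 0.2854]
ee_rot: [[0.857, -0.516, -0.003], [-0.516, -0.857, -0.002], [-0.002, 0.003, -1.0]]
ft_force: [-0.1, -0.1, 0.8]
width: 0.045
grasp_force: 0.0
```

Request:
{"op": "step_arm", "data": {
  "rows": [
    {"fingers":0.045,"x":0,"y":0,"z":0,"yaw":0.134},
    {"fingers":0.045,"x":0,"y":0,"z":0,"yaw":0.134},
    {"fingers":0.045,"x":0,"y":0,"z":0,"yaw":0.134},
    {"fingers":0.045,"x":0,"y":0,"z":0,"yaw":0}
  ]
}}

```text
clock: 11.65
tool_pos: [0.5082, 0.2639, 0.2795]
ee_rot: [[0.716, -0.698, -0.017], [-0.698, -0.716, -0.015], [-0.002, 0.022, -1.0]]
ft_force: [-0.3, 0.6, -0.2]
width: 0.0446
grasp_force: 0.0
```

```bash
python3 -c "
from h import *
s=status.read_state();t=np.array(s['tool_pos']);R=np.array(s['ee_rot']);print(t,R.round(3).tolist(),np.round(s['joints'],2));print(R.T@(np.array([.5075,.2757,.183])-t))"
```

```text
[0.50820986 0.263852   0.27953926] [[0.716, -0.698, -0.017], [-0.698, -0.716, -0.015], [-0.002, 0.022, -1.0]] [-0.88  0.39  0.42  1.71 -0.17  1.1  -2.75]
[-0.00862711 -0.01013004  0.09635177]
```

Joint 7 is at its limit; I'll take the equivalent grasp a half turn the other way.

Request:
{"op": "step_arm", "data": {
  "rows": [
    {"fingers":0.045,"x":0,"y":0,"z":0,"yaw":-0.14},
    {"fingers":0.045,"x":0,"y":0,"z":0,"yaw":-0.14},
    {"fingers":0.045,"x":0,"y":0,"z":0,"yaw":-0.14},
    {"fingers":0.045,"x":0,"y":0,"z":0,"yaw":-0.14},
    {"fingers":0.045,"x":0,"y":0,"z":0,"yaw":-0.14}
  ]
}}

```text
clock: 12.15
tool_pos: [0.5079, 0.2646, 0.2793]
ee_rot: [[0.998, -0.063, -0.019], [-0.063, -0.998, -0.01], [-0.019, 0.012, -1.0]]
ft_force: [-1.0, -0.8, 0.1]
width: 0.0451
grasp_force: 0.0
```

Request:
{"op": "step_arm", "data": {
  "rows": [
    {"fingers":0.045,"x":0,"y":0,"z":0,"yaw":-0.14},
    {"fingers":0.045,"x":0,"y":0,"z":0,"yaw":-0.14},
    {"fingers":0.045,"x":0,"y":0,"z":0,"yaw":-0.14},
    {"fingers":0.045,"x":0,"y":0,"z":0,"yaw":-0.14},
    {"fingers":0.045,"x":0,"y":0,"z":0,"yaw":-0.14}
  ]
}}

```text
clock: 12.65
tool_pos: [0.5079, 0.2645, 0.2795]
ee_rot: [[0.804, 0.595, -0.019], [0.595, -0.804, -0.01], [-0.021, -0.003, -1.0]]
ft_force: [-0.0, -0.7, -0.3]
width: 0.0454
grasp_force: 0.0
```

Request:
{"op": "step_arm", "data": {
  "rows": [
    {"fingers":0.045,"x":0,"y":0,"z":0,"yaw":-0.14},
    {"fingers":0.045,"x":0,"y":0,"z":0,"yaw":-0.14},
    {"fingers":0.045,"x":0,"y":0,"z":0,"yaw":-0.14},
    {"fingers":0.045,"x":0,"y":0,"z":0,"yaw":-0.14},
    {"fingers":0.045,"x":0,"y":0,"z":0,"yaw":-0.14}
  ]
}}

```text
clock: 13.15
tool_pos: [0.508, 0.2645, 0.2797]
ee_rot: [[0.232, 0.973, -0.018], [0.973, -0.232, -0.01], [-0.014, -0.016, -1.0]]
ft_force: [-0.4, -1.1, -0.4]
width: 0.045
grasp_force: 0.0
```

Request:
{"op": "step_arm", "data": {
  "rows": [
    {"fingers":0.045,"x":0,"y":0,"z":0,"yaw":-0.14},
    {"fingers":0.045,"x":0,"y":0,"z":0,"yaw":-0.14},
    {"fingers":0.045,"x":0,"y":0,"z":0,"yaw":-0.14},
    {"fingers":0.045,"x":0,"y":0,"z":0,"yaw":-0.14},
    {"fingers":0.045,"x":0,"y":0,"z":0,"yaw":-0.14}
  ]
}}

```text
clock: 13.65
tool_pos: [0.508, 0.2646, 0.2799]
ee_rot: [[-0.449, 0.893, -0.018], [0.893, 0.449, -0.01], [-0.001, -0.021, -1.0]]
ft_force: [0.5, -0.7, -0.0]
width: 0.0449
grasp_force: 0.0
```

```bash
cat > rel.py <<'E'
import sys
from h import *
x,y,z,a=map(float,sys.argv[1:5])  # target xyz, closing-axis angle (deg, world)
s=status.read_state();t=np.array(s['tool_pos']);R=np.array(s['ee_rot'])
print(t.round(4),np.round(s['joints'],2),'zaxis',R[:,2].round(3)); yt=R[:2,1]
c=np.degrees(np.arctan2(yt[1],yt[0])); e=-(((a-c)+90)%180-90)
print('shift',(R.T@(np.array([x,y,z])-t)).round(4),'yaw',np.radians(e).round(3))
E
python3 rel.py .5075 .2757 .183 36.9
```

```text
[0.508  0.2646 0.2799] [-0.44  0.38 -0.15  1.68  0.06  1.11 -0.15] zaxis [-0.018 -0.01  -1.   ]
shift [0.0103 0.0065 0.0968] yaw -0.178
```

Request:
{"op": "step_arm", "data": {
  "rows": [
    {"fingers":0.045,"x":0.0103,"y":0.0065,"z":0,"yaw":0},
    {"fingers":0.045,"x":0,"y":0,"z":0,"yaw":-0.089},
    {"fingers":0.045,"x":0,"y":0,"z":0,"yaw":-0.089},
    {"fingers":0.045,"x":0,"y":0,"z":0,"yaw":0}
  ]
}}

```text
clock: 14.05
tool_pos: [0.5092, 0.2781, 0.2794]
ee_rot: [[-0.593, 0.805, -0.018], [0.805, 0.593, -0.01], [0.003, -0.021, -1.0]]
ft_force: [-0.1, -0.0, -0.7]
width: 0.0449
grasp_force: 0.0
```

```bash
python3 rel.py .5075 .2757 .183 36.9
```

```text
[0.5092 0.2781 0.2794] [-0.44  0.4  -0.18  1.66  0.08  1.11 -0.01] zaxis [-0.018 -0.01  -1.   ]
shift [-0.0012 -0.0008  0.0964] yaw -0.009
```

Request:
{"op": "step_arm", "data": {
  "rows": [
    {"fingers":0.045,"x":-0.001,"y":-0.001,"z":0.035,"yaw":0},
    {"fingers":0.045,"x":0,"y":0,"z":0.035,"yaw":0},
    {"fingers":0.045,"x":0,"y":0,"z":0.026,"yaw":0},
    {"fingers":0.015,"x":0,"y":0,"z":0,"yaw":0},
    {"fingers":0.015,"x":0,"y":0,"z":0,"yaw":0}
  ]
}}

```text
clock: 14.55
tool_pos: [0.5074, 0.2756, 0.1838]
ee_rot: [[-0.593, 0.805, -0.019], [0.805, 0.593, -0.011], [0.003, -0.021, -1.0]]
ft_force: [0.6, 0.1, 0.7]
width: 0.0312
grasp_force: 0.0
```

Request:
{"op": "step_arm", "data": {
  "rows": [
    {"fingers":0.015,"x":0,"y":0,"z":0,"yaw":0},
    {"fingers":0.015,"x":0,"y":0,"z":0,"yaw":0},
    {"fingers":0.015,"x":0,"y":0,"z":0,"yaw":0}
  ]
}}

```text
clock: 14.85
tool_pos: [0.508, 0.2757, 0.1845]
ee_rot: [[-0.594, 0.804, -0.016], [0.804, 0.594, -0.01], [0.002, -0.019, -1.0]]
ft_force: [0.3, -0.1, 3.4]
width: 0.0233
grasp_force: 12.0
```

Request:
{"op": "step_arm", "data": {
  "rows": [
    {"fingers":0.015,"x":0,"y":0,"z":-0.025,"yaw":0},
    {"fingers":0.015,"x":0,"y":0,"z":-0.04,"yaw":0},
    {"fingers":0.015,"x":0,"y":0,"z":-0.045,"yaw":0},
    {"fingers":0.015,"x":0,"y":0,"z":-0.045,"yaw":0},
    {"fingers":0.015,"x":0,"y":0,"z":-0.04,"yaw":0}
  ]
}}

```text
clock: 15.35
tool_pos: [0.5107, 0.2774, 0.3811]
ee_rot: [[-0.594, 0.804, -0.017], [0.804, 0.594, -0.01], [0.002, -0.02, -1.0]]
ft_force: [0.9, -0.6, -0.1]
width: 0.0233
grasp_force: 12.0
```

```bash
python3 - <<'E'
from h import *
t,sl,off,info=handle(); print(t,sl,off,info)
if sl is not None: print('tip rel TCP',off-t[:2]+sl*(info[1]-t[2]))
E
python3 rel.py .445 -.30 .38 37
```

```text
side 74
top 3
[0.51073771 0.27741685 0.38110244] [ 0.21813687 -1.0525595 ] [0.53459065 0.14863015] (64, np.float64(0.1938755235782753), np.float64(0.2510849426637555), np.float64(0.008371014611515522))
tip rel TCP [-0.01698815  0.06828077]
[0.5129 0.279  0.3848] [-0.44  0.32 -0.18  1.51  0.06  1.32  0.01] zaxis [-0.009 -0.005 -1.   ]
shift [-0.4252 -0.3987  0.0085] yaw -0.009
```

Request:
{"op": "step_arm", "data": {
  "rows": [
    {"fingers":0.015,"x":-0.025,"y":-0.023,"z":0,"yaw":0},
    {"fingers":0.015,"x":-0.0325,"y":-0.0305,"z":0,"yaw":0},
    {"fingers":0.015,"x":-0.0325,"y":-0.0305,"z":0,"yaw":0},
    {"fingers":0.015,"x":-0.0325,"y":-0.0305,"z":0,"yaw":0},
    {"fingers":0.015,"x":-0.0325,"y":-0.0305,"z":0,"yaw":0}
  ]
}}

```text
clock: 15.95
tool_pos: [0.4855, 0.0647, 0.3805]
ee_rot: [[-0.595, 0.804, -0.019], [0.804, 0.594, -0.011], [0.002, -0.022, -1.0]]
ft_force: [0.5, 0.4, -0.2]
width: 0.0232
grasp_force: 12.0
```

Request:
{"op": "step_arm", "data": {
  "rows": [
    {"fingers":0.015,"x":-0.0325,"y":-0.0305,"z":0,"yaw":0},
    {"fingers":0.015,"x":-0.0325,"y":-0.0305,"z":0,"yaw":0},
    {"fingers":0.015,"x":-0.0325,"y":-0.0305,"z":0,"yaw":0},
    {"fingers":0.015,"x":-0.0325,"y":-0.0305,"z":0,"yaw":0},
    {"fingers":0.015,"x":-0.0325,"y":-0.0305,"z":0,"yaw":0}
  ]
}}

```text
clock: 16.45
tool_pos: [0.4596, -0.1564, 0.3836]
ee_rot: [[-0.595, 0.804, -0.019], [0.804, 0.594, -0.011], [0.002, -0.022, -1.0]]
ft_force: [0.7, 0.6, -0.6]
width: 0.0231
grasp_force: 12.0
```

Request:
{"op": "step_arm", "data": {
  "rows": [
    {"fingers":0.015,"x":-0.0325,"y":-0.0305,"z":0,"yaw":0},
    {"fingers":0.015,"x":-0.0325,"y":-0.0305,"z":0,"yaw":0},
    {"fingers":0.015,"x":-0.025,"y":-0.025,"z":0,"yaw":0},
    {"fingers":0.015,"x":0,"y":0,"z":0,"yaw":0},
    {"fingers":0.015,"x":0,"y":0,"z":0,"yaw":0}
  ]
}}

```text
clock: 16.95
tool_pos: [0.4444, -0.2783, 0.385]
ee_rot: [[-0.593, 0.805, -0.019], [0.805, 0.593, -0.011], [0.003, -0.022, -1.0]]
ft_force: [-0.1, 0.5, 0.1]
width: 0.0231
grasp_force: 12.0
```

```bash
cat > crock.py <<'E'
from h import *
s=status.read_state();t=np.array(s['tool_pos']);R=np.array(s['ee_rot']);print(t.round(4),R[:2,0].round(2),np.round(s['joints'],2))
for n in('side','top','wrist'):
    p,d,m=snap(n);C=cloud(m,d)
    k=(np.hypot(C[...,0]-t[0],C[...,1]-t[1])<.07)&(C[...,2]<t[2]-.012)&(C[...,2]>max(.155,t[2]-.185))&~((C[...,2]<.225)&(np.hypot(C[...,0]-.44,C[...,1]+.365)<.07)&(t[2]-.168>.2))
    q=C[k];o=[]
    for lo in np.arange(t[2]-.18,t[2],.025):
        r=q[(q[:,2]>=lo)&(q[:,2]<lo+.025)]
        if len(r)>2: o.append([len(r)]+np.median(r,0).round(3).tolist())
    print(n,len(q),o)
cx,cy=.441,-.365; g=np.full((18,18),-1)
for P in C.reshape(-1,3):
    i,j=int((cx+.036-P[0])//.004),int((cy+.036-P[1])//.004)
    if 0<=i<18 and 0<=j<18 and P[2]<.19: g[i,j]=max(g[i,j],int(P[2]*1000))
print('rows x from',cx+.036,'cols y from',cy+.036)
for r in g: print(' '.join('%3d'%v for v in r))
u,v=proj(m,[(cx,cy,.12)])[0].astype(int);h=50
u0,v0=np.clip(u-h,0,560-2*h),np.clip(v-h,0,420-2*h)
import sys
cv2.imwrite(sys.argv[1],cv2.resize(p[v0:v0+2*h,u0:u0+2*h],(500,500),interpolation=cv2.INTER_CUBIC))
E
python3 crock.py pics/w4.png
```

```text
[ 0.4444 -0.2783  0.385 ] [-0.59  0.81] [ 0.28  0.2   0.22  1.68 -0.02  1.28  1.13]
side 125 [[9, 0.435, -0.263, 0.223], [20, 0.437, -0.265, 0.242], [17, 0.439, -0.266, 0.267], [22, 0.441, -0.268, 0.292], [19, 0.443, -0.27, 0.317], [24, 0.444, -0.272, 0.342], [14, 0.446, -0.273, 0.363]]
top 104 [[6, 0.435, -0.261, 0.225], [11, 0.436, -0.263, 0.245], [10, 0.437, -0.265, 0.268], [17, 0.437, -0.265, 0.294], [18, 0.439, -0.267, 0.316], [22, 0.44, -0.269, 0.341], [20, 0.442, -0.272, 0.364]]
wrist 544 [[16, 0.434, -0.262, 0.224], [41, 0.435, -0.263, 0.244], [57, 0.436, -0.265, 0.268], [69, 0.438, -0.267, 0.294], [94, 0.439, -0.268, 0.317], [134, 0.441, -0.27, 0.343], [133, 0.442, -0.272, 0.364]]
rows x from 0.477 cols y from -0.329
 -1   1   3   2 106 109 109 109 109 110 109 110 108 106  -1  -1  -1  -1
  2   1 106 108 109 109 109 108 107 106 109 109 109 109 106  -1  -1  -1
  2   1 109 109 109  -1  -1  -1  -1  -1  -1  98 136  90  -1  -1  -1  -1
  2 108 109 109  -1  -1  -1  -1  -1  29  54 112 135 135 110 109 109  -1
106 147 147  -1  -1  -1  -1  -1  -1  32  61  92 108  -1  96 109 110 104
108 
[... 231 characters left out ...]
  -1  -1  -1  61  69  65   8  10   8  -1   8 109 109
110 108  -1  -1  -1  -1  -1  -1  10  72  75  10  11  19  -1  -1 109 109
110 108  -1  -1  -1  -1  -1  -1   9  78  83  10  37  23  -1  -1 110 110
109 110  -1  -1  -1  -1  -1  -1  -1  81  90  92  54 104 111  10 110 109
109 111 108  -1  -1  -1  -1  -1  -1   9  94 100 100 127 144 146  -1  -1
106 110 110  -1 118 102  -1  -1  -1  -1  92 105 108 127 147 147 145  -1
  1 106 110 146 146 146  -1  -1  -1  -1  -1 111 115  80 144 148 106  -1
  1   2 107 148 148 146  -1  -1  -1  -1  -1 113 124 123 111 106  -1  -1
  1   3   1 106 146 109 110 110 108 109 110 110 129 132  -1  -1  -1  -1
  2   0   1   2 106 107 109 109 110 109 109 108 127 138 140  -1  -1  -1
```

View pics/w4.png

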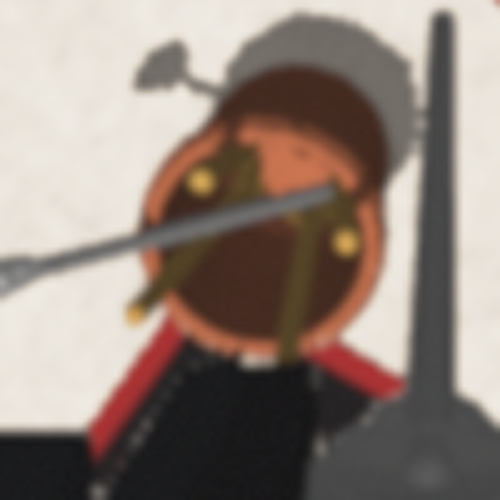

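The crop shows spoon 1 running from (330,190) out over the left rim, with free floor at (290,150) on its -y side. Spoon 2 goes there; its handle tip is at TCP+(-0.011, +0.017).

```bash
python3 rel.py .453 -.395 .325 37
```

```text
[ 0.4453 -0.2766  0.3853] [ 0.28  0.19  0.22  1.68 -0.02  1.28  1.14] zaxis [-0.019 -0.01  -1.   ]
shift [-0.0997 -0.0632  0.0614] yaw -0.006
```

Request:
{"op": "step_arm", "data": {
  "rows": [
    {"fingers":0.015,"x":-0.033,"y":-0.021,"z":0,"yaw":0},
    {"fingers":0.015,"x":-0.033,"y":-0.021,"z":0,"yaw":0},
    {"fingers":0.015,"x":-0.033,"y":-0.021,"z":0,"yaw":0},
    {"fingers":0.015,"x":0,"y":0,"z":0.03,"yaw":0},
    {"fingers":0.015,"x":0,"y":0,"z":0.02,"yaw":0}
  ]
}}

```text
clock: 17.6
tool_pos: [0.4524, -0.3956, 0.3351]
ee_rot: [[-0.595, 0.804, -0.019], [0.804, 0.595, -0.011], [0.003, -0.022, -1.0]]
ft_force: [-0.4, 0.7, -0.7]
width: 0.0232
grasp_force: 12.0
```

```bash
python3 crock.py pics/w5.png | head -4;  python3 rel.py .453 -.395 .18 37
```

```text
[ 0.4524 -0.3956  0.3351] [-0.59  0.8 ] [ 0.43  0.38  0.27  1.57 -0.08  1.22  1.35]
side 141 [[40, 0.391, -0.39, 0.169], [20, 0.446, -0.383, 0.189], [15, 0.448, -0.384, 0.216], [16, 0.449, -0.385, 0.246], [17, 0.449, -0.387, 0.27], [19, 0.451, -0.39, 0.293], [14, 0.453, -0.391, 0.316]]
top 161 [[46, 0.391, -0.388, 0.17], [22, 0.441, -0.379, 0.189], [19, 0.445, -0.381, 0.22], [16, 0.445, -0.383, 0.242], [16, 0.446, -0.384, 0.266], [23, 0.447, -0.386, 0.292], [19, 0.448, -0.388, 0.314]]
wrist 836 [[274, 0.389, -0.393, 0.17], [66, 0.44, -0.381, 0.187], [59, 0.442, -0.382, 0.218], [70, 0.444, -0.383, 0.245], [99, 0.446, -0.385, 0.269], [133, 0.447, -0.387, 0.294], [135, 0.448, -0.388, 0.315]]
[ 0.4524 -0.3942  0.3358] [ 0.43  0.38  0.27  1.57 -0.08  1.22  1.35] zaxis [-0.021 -0.009 -1.   ]
shift [-0.0018  0.0035  0.1557] yaw -0.007
```

Request:
{"op": "step_arm", "data": {
  "rows": [
    {"fingers":0.015,"x":0,"y":0.001,"z":0.03,"yaw":0},
    {"fingers":0.015,"x":0,"y":0.001,"z":0.03,"yaw":0},
    {"fingers":0.015,"x":0,"y":0.001,"z":0.025,"yaw":0},
    {"fingers":0.015,"x":0,"y":0,"z":0.025,"yaw":0},
    {"fingers":0.015,"x":0,"y":0,"z":0.02,"yaw":0}
  ]
}}

```text
clock: 18.25
tool_pos: [0.4534, -0.3949, 0.207]
ee_rot: [[-0.596, 0.803, -0.017], [0.803, 0.596, -0.012], [0.001, -0.021, -1.0]]
ft_force: [0.7, 0.2, 0.6]
width: 0.0234
grasp_force: 12.0
```

Request:
{"op": "step_arm", "data": {
  "rows": [
    {"fingers":0.015,"x":0,"y":0,"z":0.01,"yaw":0},
    {"fingers":0.015,"x":0,"y":0,"z":0.008,"yaw":0},
    {"fingers":0.015,"x":0,"y":0,"z":0.004,"yaw":0},
    {"fingers":0.015,"x":0,"y":0,"z":0,"yaw":0}
  ]
}}

```text
clock: 18.65
tool_pos: [0.4521, -0.3958, 0.1851]
ee_rot: [[-0.595, 0.804, -0.018], [0.804, 0.595, -0.012], [0.001, -0.021, -1.0]]
ft_force: [-0.1, 0.1, 0.1]
width: 0.0231
grasp_force: 12.0
```

Request:
{"op": "step_arm", "data": {
  "rows": [
    {"fingers":0.015,"x":0,"y":0,"z":0.004,"yaw":0},
    {"fingers":0.015,"x":0,"y":0,"z":0.003,"yaw":0},
    {"fingers":0.03,"x":0,"y":0,"z":0,"yaw":0},
    {"fingers":0.04,"x":0,"y":0,"z":0,"yaw":0},
    {"fingers":0.05,"x":0,"y":0,"z":0,"yaw":0}
  ]
}}

```text
clock: 19.15
tool_pos: [0.4516, -0.396, 0.1779]
ee_rot: [[-0.595, 0.804, -0.018], [0.804, 0.594, -0.011], [0.002, -0.022, -1.0]]
ft_force: [-0.3, 0.1, -0.2]
width: 0.0436
grasp_force: 0.0
```

Request:
{"op": "step_arm", "data": {
  "rows": [
    {"fingers":0.055,"x":0,"y":0,"z":0,"yaw":0},
    {"fingers":0.055,"x":0,"y":0,"z":-0.02,"yaw":0},
    {"fingers":0.055,"x":0,"y":0,"z":-0.045,"yaw":0},
    {"fingers":0.055,"x":0,"y":0,"z":-0.045,"yaw":0},
    {"fingers":0.055,"x":0,"y":0,"z":-0.045,"yaw":0}
  ]
}}

```text
clock: 19.65
tool_pos: [0.4542, -0.394, 0.3345]
ee_rot: [[-0.595, 0.804, -0.019], [0.804, 0.594, -0.011], [0.002, -0.022, -1.0]]
ft_force: [0.1, -0.5, -0.1]
width: 0.0552
grasp_force: 0.0
```

Request:
{"op": "step_arm", "data": {
  "rows": [
    {"fingers":0.045,"x":0.033,"y":0.021,"z":-0.01,"yaw":0},
    {"fingers":0.045,"x":0.033,"y":0.021,"z":-0.01,"yaw":0},
    {"fingers":0.045,"x":0.033,"y":0.021,"z":0,"yaw":0},
    {"fingers":0.045,"x":0.0,"y":0.0,"z":0,"yaw":0}
  ]
}}

```text
clock: 20.05
tool_pos: [0.4475, -0.2717, 0.352]
ee_rot: [[-0.6, 0.8, -0.017], [0.8, 0.6, -0.009], [0.003, -0.019, -1.0]]
ft_force: [-0.7, 0.5, -1.1]
width: 0.0452
grasp_force: 0.0
```

```bash
python3 crock.py pics/w6.png; python3 rel.py .487 .29 .35 0
```

```text
[ 0.4475 -0.2717  0.352 ] [-0.6  0.8] [ 0.26  0.22  0.23  1.73 -0.03  1.21  1.14]
side 0 []
top 0 []
wrist 0 []
rows x from 0.477 cols y from -0.329
  1   2   2   2 107 108 110 110 110 109 110 108 108 183 188  -1  -1  -1
  1   2 104 108 109 109 109 109 107 109 108 109 145 147 188 187  -1  -1
  1 106 109 109 109  -1  -1  -1  -1  -1  -1 118 146 167 188 189  -1  -1
  1 110 109 109  -1  -1  -1  -1  -1  -1  69 112 138 145 177 109  -1  -1
107 148 148  -1  -1  -1  -1  -1  -1  31  64  89 102 127 141 108 109 106
108 148 148  -1  -1  -1  -1  39  42   9  50  54  57 109 114 107 111  -1
108 109 132  97  -1  -1  -1  45  53   9   9  32  32  87  89  70 102  -1
109 108  -1  -1  -1  -1  -1  48  57  59   9   9  45  64  67  -1 103  -1
109 108  -1  -1  -1  -1  -1  -1  62  67  60   9  14  42  -1  -1 108  -1
109 107  -1  -1  -1  -1  -1  -1  -1  74  74   9  10  13  14  -1 110 109
110 109  -1  -1  -1  -1  -1  -1  -1  77  84  83  43  30  -1  -1 111 110
109 110  -1  -1  -1  -1  -1  -1  -1  79  88  91  57  87   8  97 109 108
110 110  -1  -1  -1  -1  -1  -1  -1  -1  94  98  96 122  20 109 109 107
106 110 109  -1 119 106  -1  -1  -1  -1  96 107 105 145 147 146  -1  -1
  1 106 110 144 147  -1  -1  -1  -1  -1  -1 109 114 146 148 146 106  -1
  1 104 109 148 148 146  -1  -1  -1  -1  -1 113 120 123 109 106  -1  -1
  1   2   1 106 145 110 110 110 110 109 110 109 127 132  -1  -1  -1  -1
  1   2   1   2 107 106 110 109 109 109 108 108 132 139 138  -1  -1  -1
[ 0.4465 -0.2776  0.3517] [ 0.27  0.22  0.23  1.73 -0.03  1.21  1.14] zaxis [-0.018 -0.012 -1.   ]
shift [ 0.4324  0.3699 -0.0058] yaw 0.636
```

View pics/w6.png

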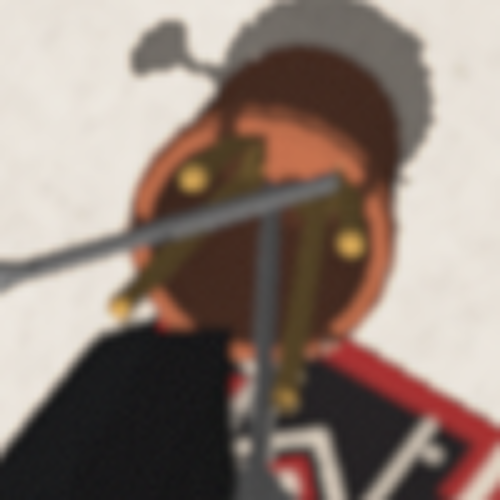

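Spoon 2 stands from (275,215), leaning out past the bottom rim at (255,480), and the four teaspoons are all still in. Now the last spoon.

Request:
{"op": "step_arm", "data": {
  "rows": [
    {"fingers":0.045,"x":0.036,"y":0.031,"z":0,"yaw":0},
    {"fingers":0.045,"x":0.036,"y":0.031,"z":0,"yaw":0},
    {"fingers":0.045,"x":0.036,"y":0.031,"z":0,"yaw":0},
    {"fingers":0.045,"x":0.036,"y":0.031,"z":0,"yaw":0},
    {"fingers":0.045,"x":0.036,"y":0.031,"z":0,"yaw":0}
  ]
}}

```text
clock: 20.7
tool_pos: [0.4645, -0.0398, 0.3484]
ee_rot: [[-0.592, 0.806, -0.018], [0.806, 0.592, -0.012], [0.002, -0.022, -1.0]]
ft_force: [0.1, -0.3, 0.6]
width: 0.0453
grasp_force: 0.0
```

Request:
{"op": "step_arm", "data": {
  "rows": [
    {"fingers":0.045,"x":0.036,"y":0.031,"z":0,"yaw":0},
    {"fingers":0.045,"x":0.036,"y":0.031,"z":0,"yaw":0},
    {"fingers":0.045,"x":0.036,"y":0.031,"z":0,"yaw":0},
    {"fingers":0.045,"x":0.036,"y":0.031,"z":0,"yaw":0},
    {"fingers":0.045,"x":0.036,"y":0.031,"z":0,"yaw":0}
  ]
}}

```text
clock: 21.2
tool_pos: [0.4829, 0.1973, 0.3453]
ee_rot: [[-0.592, 0.806, -0.018], [0.806, 0.592, -0.011], [0.002, -0.022, -1.0]]
ft_force: [0.7, -0.5, 0.5]
width: 0.0449
grasp_force: 0.0
```

Request:
{"op": "step_arm", "data": {
  "rows": [
    {"fingers":0.045,"x":0.036,"y":0.031,"z":0,"yaw":0},
    {"fingers":0.045,"x":0.036,"y":0.031,"z":0,"yaw":0},
    {"fingers":0.045,"x":0,"y":0,"z":0,"yaw":0.145},
    {"fingers":0.045,"x":0,"y":0,"z":0,"yaw":0.145},
    {"fingers":0.045,"x":0,"y":0,"z":0,"yaw":0.145}
  ]
}}

```text
clock: 21.7
tool_pos: [0.4902, 0.2906, 0.3436]
ee_rot: [[-0.193, 0.981, -0.019], [0.981, 0.192, -0.012], [-0.008, -0.021, -1.0]]
ft_force: [-0.1, -0.1, -0.3]
width: 0.0448
grasp_force: 0.0
```

Request:
{"op": "step_arm", "data": {
  "rows": [
    {"fingers":0.045,"x":0,"y":0,"z":0,"yaw":0.145},
    {"fingers":0.045,"x":0,"y":0,"z":0,"yaw":0.145},
    {"fingers":0.045,"x":0,"y":0,"z":0,"yaw":0.145},
    {"fingers":0.045,"x":0,"y":0,"z":0,"yaw":0.145},
    {"fingers":0.045,"x":0,"y":0,"z":0,"yaw":0}
  ]
}}

```text
clock: 22.2
tool_pos: [0.4901, 0.2904, 0.3438]
ee_rot: [[0.373, 0.928, -0.019], [0.928, -0.373, -0.012], [-0.018, -0.013, -1.0]]
ft_force: [-0.3, 0.1, 1.1]
width: 0.0453
grasp_force: 0.0
```

```bash
python3 spoons.py; python3 -c "
from h import *
p,d,m=snap('side');C=cloud(m,d)
q=C[(C[...,2]>.185)&(C[...,2]<.235)&(np.hypot(C[...,0]-.485,C[...,1]-.30)<.07)];print(len(q),q.mean(0))"
```

```text
[0.4901 0.2904 0.3438]
135 [0.4947 0.3339 0.2108] 0.217 axis [-0.91  0.41] 0.024 tool shift [ 0.045  -0.0099  0.1602] yaw 0.04
rim 363 ((0.4894131124019623, 0.3012387156486511), 0.03487585484981537)
54 [0.49672203 0.3334258  0.2050513 ]
```

Request:
{"op": "step_arm", "data": {
  "rows": [
    {"fingers":0.045,"x":0.044,"y":-0.01,"z":0.02,"yaw":0.0},
    {"fingers":0.045,"x":0,"y":0,"z":0.045,"yaw":0.03},
    {"fingers":0.045,"x":0,"y":0,"z":0.045,"yaw":0},
    {"fingers":0.045,"x":0,"y":0,"z":0.03,"yaw":0},
    {"fingers":0.045,"x":0,"y":0,"z":0.019,"yaw":0}
  ]
}}

```text
clock: 22.8
tool_pos: [0.4919, 0.3331, 0.1816]
ee_rot: [[0.394, 0.919, -0.022], [0.919, -0.394, -0.014], [-0.021, -0.015, -1.0]]
ft_force: [0.9, 0.3, 0.3]
width: 0.045
grasp_force: 0.0
```

Request:
{"op": "step_arm", "data": {
  "rows": [
    {"fingers":0.015,"x":0,"y":0,"z":0,"yaw":0},
    {"fingers":0.015,"x":0,"y":0,"z":0,"yaw":0},
    {"fingers":0.015,"x":0,"y":0,"z":0,"yaw":0},
    {"fingers":0.015,"x":0,"y":0,"z":0,"yaw":0},
    {"fingers":0.015,"x":0,"y":0,"z":-0.005,"yaw":0}
  ]
}}

```text
clock: 23.3
tool_pos: [0.4929, 0.3345, 0.1903]
ee_rot: [[0.396, 0.918, -0.018], [0.918, -0.397, -0.011], [-0.017, -0.013, -1.0]]
ft_force: [-0.4, 0.2, -0.5]
width: 0.0233
grasp_force: 11.9
```

Request:
{"op": "step_arm", "data": {
  "rows": [
    {"fingers":0.015,"x":0,"y":0,"z":-0.03,"yaw":0},
    {"fingers":0.015,"x":0,"y":0,"z":-0.04,"yaw":0},
    {"fingers":0.015,"x":0,"y":0,"z":-0.045,"yaw":0},
    {"fingers":0.015,"x":0,"y":0,"z":-0.045,"yaw":0},
    {"fingers":0.015,"x":0,"y":0,"z":-0.035,"yaw":0}
  ]
}}

```text
clock: 23.8
tool_pos: [0.4968, 0.3369, 0.3887]
ee_rot: [[0.397, 0.918, -0.016], [0.918, -0.397, -0.009], [-0.014, -0.011, -1.0]]
ft_force: [0.3, -0.0, 0.2]
width: 0.0233
grasp_force: 11.9
```

```bash
python3 rel.py .445 -.30 .385 158
```

```text
[0.4968 0.3369 0.3887] [-0.66  0.35 -0.02  1.46  0.    1.35 -1.08] zaxis [-0.016 -0.009 -1.   ]
shift [-0.6051  0.2052  0.0102] yaw -0.024
```

Request:
{"op": "step_arm", "data": {
  "rows": [
    {"fingers":0.015,"x":-0.035,"y":0.012,"z":0,"yaw":0},
    {"fingers":0.015,"x":-0.0435,"y":0.0148,"z":0,"yaw":0},
    {"fingers":0.015,"x":-0.0435,"y":0.0148,"z":0,"yaw":0},
    {"fingers":0.015,"x":-0.0435,"y":0.0148,"z":0,"yaw":0},
    {"fingers":0.015,"x":-0.0435,"y":0.0148,"z":0,"yaw":0}
  ]
}}

```text
clock: 24.3
tool_pos: [0.4784, 0.1147, 0.3884]
ee_rot: [[0.396, 0.918, -0.017], [0.918, -0.397, -0.011], [-0.017, -0.012, -1.0]]
ft_force: [0.5, 0.1, 0.1]
width: 0.0233
grasp_force: 11.9
```

Request:
{"op": "step_arm", "data": {
  "rows": [
    {"fingers":0.015,"x":-0.0435,"y":0.0148,"z":0,"yaw":0},
    {"fingers":0.015,"x":-0.0435,"y":0.0148,"z":0,"yaw":0},
    {"fingers":0.015,"x":-0.0435,"y":0.0148,"z":0,"yaw":0},
    {"fingers":0.015,"x":-0.0435,"y":0.0148,"z":0,"yaw":0},
    {"fingers":0.015,"x":-0.0435,"y":0.0148,"z":0,"yaw":0}
  ]
}}

```text
clock: 24.8
tool_pos: [0.46, -0.1142, 0.3915]
ee_rot: [[0.396, 0.918, -0.017], [0.918, -0.397, -0.011], [-0.017, -0.011, -1.0]]
ft_force: [0.9, -0.2, 0.0]
width: 0.0232
grasp_force: 11.9
```

Request:
{"op": "step_arm", "data": {
  "rows": [
    {"fingers":0.015,"x":-0.0435,"y":0.0148,"z":0,"yaw":0},
    {"fingers":0.015,"x":-0.0435,"y":0.0148,"z":0,"yaw":0},
    {"fingers":0.015,"x":-0.0435,"y":0.0148,"z":0,"yaw":0},
    {"fingers":0.015,"x":-0.03,"y":0.01,"z":0,"yaw":0},
    {"fingers":0.015,"x":0,"y":0,"z":0,"yaw":0}
  ]
}}

```text
clock: 25.3
tool_pos: [0.4449, -0.2862, 0.3934]
ee_rot: [[0.404, 0.915, -0.018], [0.915, -0.404, -0.014], [-0.02, -0.011, -1.0]]
ft_force: [1.1, 0.5, 0.2]
width: 0.0234
grasp_force: 11.9
```

```bash
python3 crock.py pics/w7.png
```

```text
[ 0.4449 -0.2862  0.3934] [0.4  0.91] [ 0.11  0.2   0.43  1.67 -0.07  1.3   0.14]
side 116 [[6, 0.447, -0.301, 0.234], [16, 0.448, -0.3, 0.254], [21, 0.447, -0.299, 0.276], [16, 0.448, -0.295, 0.302], [17, 0.448, -0.293, 0.328], [23, 0.449, -0.29, 0.352], [17, 0.448, -0.289, 0.371]]
top 49 [[4, 0.445, -0.297, 0.231], [11, 0.444, -0.296, 0.251], [12, 0.444, -0.293, 0.276], [14, 0.444, -0.291, 0.303], [8, 0.445, -0.29, 0.322]]
wrist 386 [[14, 0.448, -0.298, 0.232], [28, 0.448, -0.296, 0.252], [35, 0.448, -0.293, 0.274], [52, 0.448, -0.291, 0.3], [68, 0.448, -0.288, 0.327], [93, 0.448, -0.286, 0.351], [96, 0.448, -0.284, 0.373]]
rows x from 0.477 cols y from -0.329
  1   2   2   2 107 109 109 109 110 109 110 110 108 105 189 185  -1  -1
  2   1 100 109 110 109 109 108 108 110 108 109 143 146 188 189  -1  -1
  2   1 110 109 109 109  -1  -1  -1  -1  -1  96 146 148 172  -1  -1  -1
  2 108 110 109  -1  -1  -1  -1  -1  -1  49 117 141 145 162 148  -1  -1
108 148 148 107  -1  -1  -1  -1  -1  32  55  92 102 118 139  93  -1  -1
107 147 147  -1  -1  -1  -1  -1  38  -1  44  63  -1 104 114 108 110 1
[... 166 characters left out ...]
  -1  -1  -1  60  63  66   9  -1  35  -1  -1 108 109
110 109  -1  -1  -1  -1  -1  -1   9  71  73   9   9  -1  23   7 108 109
104  -1  -1  -1  -1  -1  -1  -1  10  75  83  82  17  -1  30  -1 109 110
106  42  -1  -1  -1  -1  -1  -1   8  11  87  92  74  86  -1  50 110 108
107 109 109  -1  -1  -1  -1  -1   8   9  92  99  96 117 126 109 109 106
106 109 110 107  -1  -1  -1  -1  -1  -1  94 105 106 146 147 147 108 104
  2 109 110 146 147  71  -1  -1  -1  -1  -1 110 115 145 148 146  -1  -1
  2   2 109 148 148 146  -1  -1  -1  -1  -1  -1 120 123 109 109  -1  -1
  2   2   1 105 146 110 108  -1  39  -1  -1  -1  -1 122  -1  -1  -1  -1
  2   2   1   2 107 108 107 107 109 109 106  -1  -1  -1  -1  -1  -1  -1
```

```bash
python3 rel.py .442 -.338 .335 158
```

```text
[ 0.447  -0.2803  0.3928] [ 0.11  0.2   0.43  1.67 -0.07  1.3   0.14] zaxis [-0.018 -0.01  -1.   ]
shift [-0.054   0.019   0.0585] yaw -0.023
```

Request:
{"op": "step_arm", "data": {
  "rows": [
    {"fingers":0.015,"x":-0.026,"y":0.008,"z":0,"yaw":0},
    {"fingers":0.015,"x":-0.026,"y":0.008,"z":0,"yaw":0},
    {"fingers":0.015,"x":0,"y":0,"z":0.03,"yaw":0},
    {"fingers":0.015,"x":0,"y":0,"z":0.025,"yaw":0},
    {"fingers":0.015,"x":0,"y":0,"z":0,"yaw":0}
  ]
}}

```text
clock: 25.95
tool_pos: [0.4391, -0.3331, 0.3355]
ee_rot: [[0.394, 0.919, -0.023], [0.919, -0.394, -0.007], [-0.016, -0.019, -1.0]]
ft_force: [-0.4, 0.5, -0.2]
width: 0.0232
grasp_force: 11.9
```

```bash
python3 -c "import time" ; python3 crock.py pics/w8.png|head -4; python3 rel.py .441 -.334 .178 158
```

```text
[ 0.4391 -0.3331  0.3355] [0.39 0.92] [ 0.2   0.3   0.45  1.7  -0.12  1.19  0.27]
side 168 [[35, 0.469, -0.386, 0.172], [52, 0.47, -0.388, 0.19], [19, 0.441, -0.345, 0.218], [13, 0.442, -0.342, 0.244], [17, 0.442, -0.339, 0.268], [19, 0.442, -0.338, 0.29], [13, 0.443, -0.335, 0.317]]
top 123 [[23, 0.467, -0.387, 0.17], [56, 0.471, -0.386, 0.192], [13, 0.441, -0.344, 0.216], [13, 0.44, -0.342, 0.244], [13, 0.439, -0.34, 0.266], [5, 0.44, -0.338, 0.289]]
wrist 710 [[88, 0.466, -0.387, 0.172], [284, 0.471, -0.389, 0.193], [46, 0.443, -0.347, 0.215], [48, 0.442, -0.344, 0.244], [64, 0.442, -0.342, 0.269], [93, 0.442, -0.339, 0.294], [86, 0.442, -0.337, 0.316]]
[ 0.4408 -0.3353  0.3396] [ 0.2   0.29  0.45  1.69 -0.12  1.19  0.27] zaxis [-0.017 -0.012 -1.   ]
shift [0.0041 0.0014 0.1616] yaw -0.022
```

Request:
{"op": "step_arm", "data": {
  "rows": [
    {"fingers":0.015,"x":0.001,"y":0.001,"z":0.03,"yaw":0},
    {"fingers":0.015,"x":0.001,"y":0,"z":0.03,"yaw":0},
    {"fingers":0.015,"x":0.001,"y":0,"z":0.025,"yaw":0},
    {"fingers":0.015,"x":0,"y":0,"z":0.025,"yaw":0},
    {"fingers":0.015,"x":0,"y":0,"z":0.015,"yaw":0}
  ]
}}

```text
clock: 26.6
tool_pos: [0.4403, -0.3346, 0.2131]
ee_rot: [[0.396, 0.918, -0.018], [0.918, -0.396, -0.011], [-0.017, -0.012, -1.0]]
ft_force: [0.2, -0.3, -0.5]
width: 0.0234
grasp_force: 11.9
```

Request:
{"op": "step_arm", "data": {
  "rows": [
    {"fingers":0.015,"x":0,"y":0,"z":0.01,"yaw":0},
    {"fingers":0.015,"x":0,"y":0,"z":0.01,"yaw":0},
    {"fingers":0.015,"x":0,"y":0,"z":0.006,"yaw":0},
    {"fingers":0.015,"x":0,"y":0,"z":0,"yaw":0}
  ]
}}

```text
clock: 27.0
tool_pos: [0.4392, -0.3352, 0.1871]
ee_rot: [[0.397, 0.918, -0.019], [0.918, -0.397, -0.011], [-0.018, -0.013, -1.0]]
ft_force: [-0.2, -0.2, -0.8]
width: 0.0233
grasp_force: 11.9
```

Request:
{"op": "step_arm", "data": {
  "rows": [
    {"fingers":0.015,"x":0,"y":0,"z":0.004,"yaw":0},
    {"fingers":0.015,"x":0,"y":0,"z":0.003,"yaw":0},
    {"fingers":0.03,"x":0,"y":0,"z":0,"yaw":0},
    {"fingers":0.04,"x":0,"y":0,"z":0,"yaw":0},
    {"fingers":0.05,"x":0,"y":0,"z":0,"yaw":0}
  ]
}}

```text
clock: 27.5
tool_pos: [0.4391, -0.3355, 0.1804]
ee_rot: [[0.397, 0.918, -0.018], [0.918, -0.397, -0.011], [-0.018, -0.012, -1.0]]
ft_force: [-0.2, -0.2, -0.3]
width: 0.0441
grasp_force: 0.0
```

Request:
{"op": "step_arm", "data": {
  "rows": [
    {"fingers":0.05,"x":0,"y":0,"z":0,"yaw":0},
    {"fingers":0.05,"x":0,"y":0,"z":-0.02,"yaw":0},
    {"fingers":0.05,"x":0,"y":0,"z":-0.045,"yaw":0},
    {"fingers":0.05,"x":0,"y":0,"z":-0.045,"yaw":0},
    {"fingers":0.05,"x":0,"y":0,"z":-0.045,"yaw":0}
  ]
}}

```text
clock: 28.0
tool_pos: [0.4415, -0.3336, 0.337]
ee_rot: [[0.397, 0.918, -0.019], [0.918, -0.397, -0.011], [-0.018, -0.013, -1.0]]
ft_force: [1.1, -0.1, 0.2]
width: 0.0499
grasp_force: 0.0
```

Request:
{"op": "step_arm", "data": {
  "rows": [
    {"fingers":0.05,"x":0.04,"y":-0.014,"z":-0.01,"yaw":0},
    {"fingers":0.05,"x":0.043,"y":-0.0148,"z":0,"yaw":0},
    {"fingers":0.05,"x":0,"y":0,"z":0,"yaw":0}
  ]
}}

```text
clock: 28.3
tool_pos: [0.4501, -0.2399, 0.3444]
ee_rot: [[0.389, 0.921, -0.017], [0.921, -0.389, -0.008], [-0.014, -0.013, -1.0]]
ft_force: [0.3, -0.2, 0.3]
width: 0.0502
grasp_force: 0.0
```

```bash
python3 crock.py pics/w9.png >/dev/null; python3 - <<'E'
from h import *
P=[]
for n,(x0,y0) in(('side',(195,40)),('top',(385,175))):
    p,d,m=snap(n);cv2.imwrite(f'pics/{n}9full.png',p);P.append(cv2.resize(p[y0:y0+100,x0:x0+100],(266,500),interpolation=cv2.INTER_CUBIC) if 0 else cv2.resize(p[y0:y0+100,x0:x0+100],(400,400),interpolation=cv2.INTER_CUBIC))
cv2.imwrite('pics/c9.png',np.hstack(P))
E
python3 rel.py .489 .300 .3 158
```

```text
[ 0.448  -0.2474  0.344 ] [ 0.05  0.2   0.42  1.78 -0.07  1.19  0.08] zaxis [-0.019 -0.012 -1.   ]
shift [ 0.519  -0.1802  0.0367] yaw -0.026
```

View pics/c9.png

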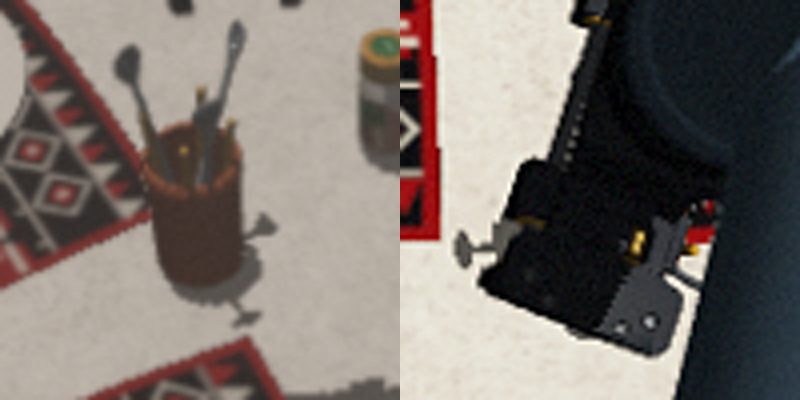

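```bash
python3 - <<'E'
from h import *
for n in('side','wrist'):
    p,d,m=snap(n);C=cloud(m,d)
    k=(C[...,2]>.155)&(C[...,2]<.225)&(np.hypot(C[...,0]-.44,C[...,1]+.365)<.1)
    N,l=cv2.connectedComponents(k.astype(np.uint8))
    for i in range(1,N):
        q=C[l==i]
        if len(q)>8: print(n,len(q),q.mean(0).round(3),q[:,2].max().round(3))
E
```

```text
side 40 [ 0.39  -0.393  0.17 ] 0.184
side 64 [ 0.472 -0.389  0.184] 0.206
side 61 [ 0.446 -0.317  0.187] 0.203
wrist 197 [ 0.444 -0.317  0.193] 0.205
```

View pics/w9.png

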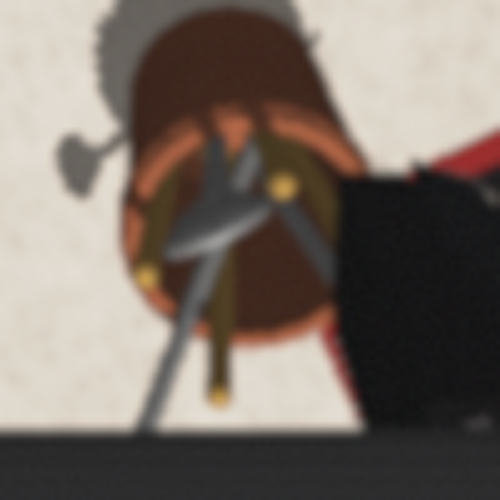

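All three spoons (bowls near (0.39,-0.39), (0.47,-0.39), (0.445,-0.317)) and four teaspoons stand in the upright crock. Now the glass: grip it near the rim, lay it gently on its side, regrip near its base and let the mouth dip over the bowl.

Request:
{"op": "step_arm", "data": {
  "rows": [
    {"fingers":0.06,"x":0.0432,"y":-0.015,"z":0,"yaw":0},
    {"fingers":0.06,"x":0.0432,"y":-0.015,"z":0,"yaw":0},
    {"fingers":0.06,"x":0.0432,"y":-0.015,"z":0,"yaw":0},
    {"fingers":0.06,"x":0.0432,"y":-0.015,"z":0,"yaw":0},
    {"fingers":0.06,"x":0.0432,"y":-0.015,"z":0,"yaw":0}
  ]
}}

```text
clock: 29.15
tool_pos: [0.4654, -0.0171, 0.3412]
ee_rot: [[0.398, 0.917, -0.018], [0.917, -0.399, -0.011], [-0.018, -0.012, -1.0]]
ft_force: [0.9, -0.1, -0.7]
width: 0.0601
grasp_force: 0.0
```

Request:
{"op": "step_arm", "data": {
  "rows": [
    {"fingers":0.088,"x":0.0432,"y":-0.015,"z":0,"yaw":0},
    {"fingers":0.088,"x":0.0432,"y":-0.015,"z":0,"yaw":0},
    {"fingers":0.088,"x":0.0432,"y":-0.015,"z":0,"yaw":0},
    {"fingers":0.088,"x":0.0432,"y":-0.015,"z":0,"yaw":0},
    {"fingers":0.088,"x":0.0432,"y":-0.015,"z":0,"yaw":0}
  ]
}}

```text
clock: 29.65
tool_pos: [0.4827, 0.2111, 0.3382]
ee_rot: [[0.398, 0.917, -0.019], [0.917, -0.399, -0.011], [-0.018, -0.013, -1.0]]
ft_force: [0.4, 0.6, -0.4]
width: 0.0879
grasp_force: 0.0
```

Request:
{"op": "step_arm", "data": {
  "rows": [
    {"fingers":0.088,"x":0.0432,"y":-0.015,"z":0,"yaw":0},
    {"fingers":0.088,"x":0.0432,"y":-0.015,"z":0,"yaw":0},
    {"fingers":0.088,"x":0,"y":0,"z":0,"yaw":-0.13},
    {"fingers":0.088,"x":0,"y":0,"z":0,"yaw":-0.13},
    {"fingers":0.088,"x":0,"y":0,"z":0,"yaw":-0.13}
  ]
}}

```text
clock: 30.15
tool_pos: [0.4896, 0.3009, 0.3366]
ee_rot: [[0.014, 1.0, -0.019], [1.0, -0.014, -0.012], [-0.012, -0.019, -1.0]]
ft_force: [-0.7, -0.0, -0.1]
width: 0.088
grasp_force: 0.0
```

Request:
{"op": "step_arm", "data": {
  "rows": [
    {"fingers":0.088,"x":0,"y":0,"z":0,"yaw":0},
    {"fingers":0.088,"x":0,"y":0,"z":0,"yaw":0}
  ]
}}

```text
clock: 30.35
tool_pos: [0.4895, 0.3006, 0.3369]
ee_rot: [[0.023, 1.0, -0.019], [1.0, -0.023, -0.011], [-0.012, -0.019, -1.0]]
ft_force: [0.4, -0.2, 1.4]
width: 0.088
grasp_force: 0.0
```

```bash
python3 - <<'E'
from h import *
for n in('wrist','top','side'):
    p,d,m=snap(n);C=cloud(m,d)
    q=C[(abs(C[...,2]-.162)<.004)&(np.hypot(C[...,0]-.489,C[...,1]-.30)<.05)]
    if len(q)>20: print(n,'rim',len(q),cv2.minEnclosingCircle(q[:,:2].astype(np.float32)))
    hs=cv2.cvtColor(p,cv2.COLOR_BGR2HSV);k=cv2.inRange(hs,(98,100,60),(115,255,255));k=cv2.morphologyEx(k,cv2.MORPH_OPEN,np.ones((3,3)))
    for c in cv2.findContours(k,0,2)[0]:
        if cv2.contourArea(c)>300:
            h=plane(m,c.reshape(-1,2),.055);print(n,'bowl',cv2.minEnclosingCircle(h[:,:2].astype(np.float32)))
E
python3 rel.py .489 .301 .122 0
```

```text
wrist rim 412 ((0.48953956365585327, 0.3012388050556183), 0.03489231690764427)
wrist bowl ((0.5477394461631775, 0.028992870822548866), 0.04491419717669487)
wrist bowl ((0.5480571985244751, 0.10229760408401489), 0.06884288787841797)
wrist bowl ((0.8615486025810242, 0.4282340109348297), 0.04584614932537079)
top rim 102 ((0.4888279139995575, 0.30246081948280334), 0.035044919699430466)
top bowl ((0.550059974193573, 0.08519537001848221), 0.07537424564361572)
side rim 98 ((0.4906778335571289, 0.3019188344478607), 0.035472724586725235)
side bowl ((0.8310654759407043, 0.41671302914619446), 0.03996125981211662)
side bowl ((0.5613088607788086, 0.10309665650129318), 0.03480356186628342)
[0.4892 0.301  0.3371] [-0.6   0.33 -0.03  1.61  0.01  1.23 -0.66] zaxis [-0.019 -0.011 -1.   ]
shift [0.0025 0.0038 0.2151] yaw -0.021
```

Request:
{"op": "step_arm", "data": {
  "rows": [
    {"fingers":0.088,"x":0.0025,"y":0.004,"z":0.045,"yaw":-0.02},
    {"fingers":0.088,"x":0,"y":0,"z":0.045,"yaw":0},
    {"fingers":0.088,"x":0,"y":0,"z":0.045,"yaw":0},
    {"fingers":0.088,"x":0,"y":0,"z":0.04,"yaw":0},
    {"fingers":0.088,"x":0,"y":0,"z":0.04,"yaw":0}
  ]
}}

```text
clock: 31.0
tool_pos: [0.489, 0.3012, 0.1207]
ee_rot: [[-0.0, 1.0, -0.018], [1.0, 0.0, -0.011], [-0.011, -0.018, -1.0]]
ft_force: [-0.6, 1.0, 0.4]
width: 0.088
grasp_force: 0.0
```

Request:
{"op": "step_arm", "data": {
  "rows": [
    {"fingers":0.06,"x":0,"y":0,"z":0,"yaw":0},
    {"fingers":0.06,"x":0,"y":0,"z":0,"yaw":0},
    {"fingers":0.06,"x":0,"y":0,"z":0,"yaw":0},
    {"fingers":0.06,"x":0,"y":0,"z":0,"yaw":0}
  ],
  "newtons": 25
}}

```text
clock: 31.4
tool_pos: [0.4901, 0.302, 0.1242]
ee_rot: [[-0.002, 1.0, -0.016], [1.0, 0.001, -0.009], [-0.009, -0.016, -1.0]]
ft_force: [-0.4, 0.3, 2.0]
width: 0.0677
grasp_force: 25.0
```

Request:
{"op": "step_arm", "data": {
  "rows": [
    {"fingers":0.06,"x":0,"y":0,"z":-0.01,"yaw":0},
    {"fingers":0.06,"x":0,"y":0,"z":-0.015,"yaw":0},
    {"fingers":0.06,"x":0.015,"y":-0.02,"z":0,"yaw":0},
    {"fingers":0.06,"x":0.02,"y":-0.025,"z":0,"yaw":0},
    {"fingers":0.06,"x":0.02,"y":-0.025,"z":0,"yaw":0}
  ]
}}

```text
clock: 31.9
tool_pos: [0.4193, 0.3572, 0.1496]
ee_rot: [[-0.001, 1.0, -0.017], [1.0, 0.0, -0.01], [-0.01, -0.017, -1.0]]
ft_force: [-1.0, 0.6, -3.3]
width: 0.0684
grasp_force: 25.0
```

Request:
{"op": "step_arm", "data": {
  "rows": [
    {"fingers":0.06,"x":0.015,"y":-0.01,"z":0,"yaw":0},
    {"fingers":0.06,"x":0,"y":0,"z":0,"yaw":0},
    {"fingers":0.06,"x":0,"y":0,"z":0.012,"yaw":0},
    {"fingers":0.06,"x":0,"y":0,"z":0.01,"yaw":0},
    {"fingers":0.06,"x":0,"y":0,"z":0,"yaw":0}
  ]
}}

```text
clock: 32.4
tool_pos: [0.4095, 0.3694, 0.1245]
ee_rot: [[0.0, 1.0, -0.02], [1.0, -0.0, -0.013], [-0.013, -0.02, -1.0]]
ft_force: [1.0, -0.2, -3.0]
width: 0.0683
grasp_force: 25.0
```

```bash
python3 - <<'E'
# topple path about the base edge: P at 141 mm (pivot) above base
import numpy as np
c=np.radians([0,10,20,30,40,50,60,70,80,90]);a=.137
y=.035-.035*np.cos(c)+a*np.sin(c); z=a*np.cos(c)+.035*np.sin(c)
print(np.c_[np.degrees(c),-y,z].round(4)); print(np.c_[-np.diff(y),np.diff(z)].round(4))
E
python3 rel.py .41 .37 .122 0
```

```text
[[ 0.000e+00 -0.000e+00  1.370e-01]
 [ 1.000e+01 -2.430e-02  1.410e-01]
 [ 2.000e+01 -4.900e-02  1.407e-01]
 [ 3.000e+01 -7.320e-02  1.361e-01]
 [ 4.000e+01 -9.630e-02  1.274e-01]
 [ 5.000e+01 -1.175e-01  1.149e-01]
 [ 6.000e+01 -1.361e-01  9.880e-02]
 [ 7.000e+01 -1.518e-01  7.970e-02]
 [ 8.000e+01 -1.638e-01  5.830e-02]
 [ 9.000e+01 -1.720e-01  3.500e-02]]
[[-0.0243  0.004 ]
 [-0.0246 -0.0003]
 [-0.0242 -0.0046]
 [-0.0231 -0.0087]
 [-0.0212 -0.0126]
 [-0.0187 -0.0161]
 [-0.0156 -0.0191]
 [-0.0121 -0.0215]
 [-0.0082 -0.0233]]
[0.4095 0.3694 0.1245] [-0.77  0.54 -0.06  1.87  0.04  0.76 -0.84] zaxis [-0.02  -0.013 -1.   ]
shift [0.0006 0.0006 0.0025] yaw -0.0
```

Request:
{"op": "step_arm", "data": {
  "rows": [
    {"fingers":0.06,"x":0,"y":0,"z":0.003,"yaw":0},
    {"fingers":0.06,"x":0,"y":0,"z":0,"yaw":0},
    {"fingers":0.06,"x":-0.012,"y":0,"z":-0.002,"yaw":0},
    {"fingers":0.06,"x":-0.012,"y":0,"z":-0.002,"yaw":0},
    {"fingers":0.06,"x":-0.0125,"y":0,"z":0,"yaw":0}
  ],
  "newtons": 6
}}

```text
clock: 32.9
tool_pos: [0.4091, 0.3328, 0.1273]
ee_rot: [[-0.001, 1.0, -0.019], [1.0, 0.001, -0.012], [-0.012, -0.019, -1.0]]
ft_force: [-0.5, 0.3, -3.7]
width: 0.0687
grasp_force: 6.0
```

Request:
{"op": "step_arm", "data": {
  "rows": [
    {"fingers":0.06,"x":-0.012,"y":0,"z":0.0,"yaw":0},
    {"fingers":0.06,"x":0,"y":0,"z":0,"yaw":0}
  ]
}}

```text
clock: 33.1
tool_pos: [0.4093, 0.3197, 0.1273]
ee_rot: [[0.001, 1.0, -0.019], [1.0, -0.001, -0.013], [-0.013, -0.019, -1.0]]
ft_force: [-0.3, 0.0, -2.4]
width: 0.0685
grasp_force: 6.0
```

```bash
python3 - <<'E'
from h import *
P=[]
p,d,m=snap('side');np.savez('s10.npz',p=p,d=d)
t=np.array(status.read_state()['tool_pos'])
q=cloud(m,d);k=(np.hypot(q[...,0]-t[0],q[...,1]-t[1]-.03)<.12)&(q[...,2]>.004)
for lo in np.arange(.0,.16,.02):
    r=q[k&(q[...,2]>=max(lo,.006))&(q[...,2]<lo+.02)&(abs(q[...,0]-t[0])<.036)]
    if len(r): print(lo.round(2),len(r),'y',np.percentile(r[:,1],[3,50,97]).round(3))
cv2.imwrite('pics/s10.png',cv2.resize(p[200:360,260:460],(800,600*160*0+640 if 0 else 600),interpolation=cv2.INTER_CUBIC))
print(t)
E
```

```text
0.0 28 y [0.306 0.334 0.348]
0.02 61 y [0.313 0.337 0.349]
0.04 58 y [0.292 0.336 0.349]
0.06 90 y [0.289 0.332 0.351]
0.08 98 y [0.286 0.332 0.351]
0.1 81 y [0.286 0.338 0.352]
0.12 71 y [0.286 0.341 0.353]
0.14 54 y [0.288 0.347 0.354]
[0.40924752 0.32130313 0.12739145]
```

View pics/s10.png

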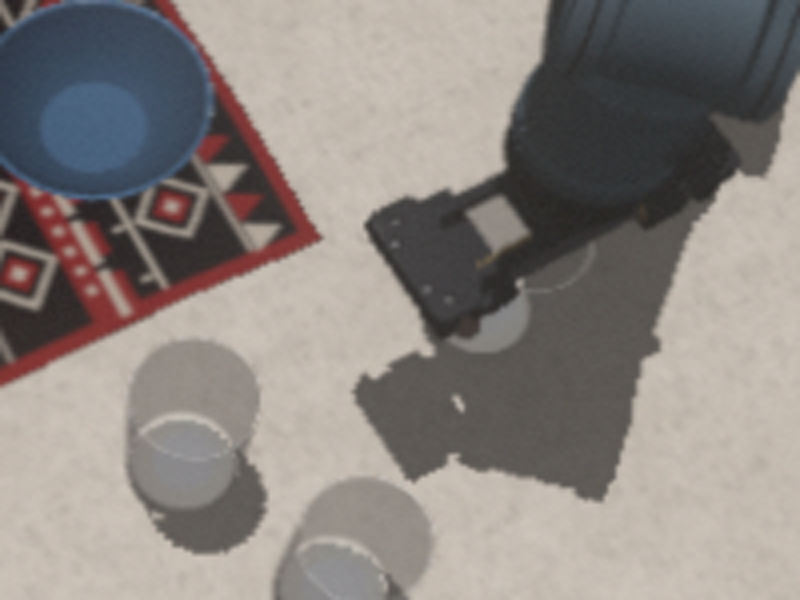

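The glass (ghostly base at crop (490,320)) is still upright, hanging just off the table. I'll move back, press it lightly onto the table, then topple.

Request:
{"op": "step_arm", "data": {
  "rows": [
    {"fingers":0.06,"x":0.025,"y":0,"z":0,"yaw":0},
    {"fingers":0.06,"x":0.025,"y":0,"z":0,"yaw":0},
    {"fingers":0.06,"x":0,"y":0,"z":0.003,"yaw":0},
    {"fingers":0.06,"x":0,"y":0,"z":0.003,"yaw":0},
    {"fingers":0.06,"x":0,"y":0,"z":0,"yaw":0}
  ]
}}

```text
clock: 33.65
tool_pos: [0.4092, 0.3738, 0.1216]
ee_rot: [[-0.003, 1.0, -0.018], [1.0, 0.002, -0.009], [-0.009, -0.018, -1.0]]
ft_force: [-0.4, 1.4, 3.4]
width: 0.0681
grasp_force: 6.1
```

Request:
{"op": "step_arm", "data": {
  "rows": [
    {"fingers":0.06,"x":0,"y":0,"z":0.003,"yaw":0},
    {"fingers":0.06,"x":0,"y":0,"z":0.0,"yaw":0}
  ]
}}

```text
clock: 33.85
tool_pos: [0.4093, 0.3735, 0.1188]
ee_rot: [[-0.002, 1.0, -0.017], [1.0, 0.002, -0.009], [-0.009, -0.017, -1.0]]
ft_force: [0.2, 0.9, 5.1]
width: 0.0689
grasp_force: 6.0
```

Request:
{"op": "step_arm", "data": {
  "rows": [
    {"fingers":0.06,"x":-0.006,"y":0,"z":0,"yaw":0},
    {"fingers":0.06,"x":-0.006,"y":0,"z":0,"yaw":0},
    {"fingers":0.06,"x":-0.006,"y":0,"z":0,"yaw":0}
  ]
}}

```text
clock: 34.15
tool_pos: [0.4089, 0.3541, 0.1184]
ee_rot: [[-0.002, 1.0, -0.018], [1.0, 0.002, -0.011], [-0.011, -0.018, -1.0]]
ft_force: [-1.7, -0.2, 3.1]
width: 0.0687
grasp_force: 6.0
```

Request:
{"op": "step_arm", "data": {
  "rows": [
    {"fingers":0.06,"x":-0.006,"y":0,"z":0,"yaw":0},
    {"fingers":0.06,"x":-0.006,"y":0,"z":0,"yaw":0},
    {"fingers":0.06,"x":0,"y":0,"z":0,"yaw":0}
  ]
}}

```text
clock: 34.45
tool_pos: [0.4088, 0.3409, 0.1178]
ee_rot: [[-0.001, 1.0, -0.019], [1.0, 0.0, -0.013], [-0.013, -0.019, -1.0]]
ft_force: [0.1, -0.5, -1.0]
width: 0.0685
grasp_force: 6.0
```

```bash
cat > tilt.py <<'E'
from h import *
t=np.array(status.read_state()['tool_pos']);print(t.round(4))
for n in ('side','top'):
    p,d,m=snap(n);q=cloud(m,d);k=(abs(q[...,0]-t[0])<.037)&(abs(q[...,1]-t[1])<.2)&(q[...,2]>.005)
    print(n,[(round(lo,2),int((r:=q[k&(q[...,2]>=lo)&(q[...,2]<lo+.02)]).shape[0]),np.percentile(r[:,1],[3,97]).round(3).tolist()) for lo in np.arange(.0,.18,.02) if (k&(q[...,2]>=lo)&(q[...,2]<lo+.02)).sum()>5])
E
python3 tilt.py
```

```text
[0.4088 0.3409 0.1178]
side [(np.float64(0.0), 30, [0.195, 0.453]), (np.float64(0.02), 116, [0.369, 0.413]), (np.float64(0.04), 126, [0.365, 0.407]), (np.float64(0.06), 133, [0.354, 0.401]), (np.float64(0.08), 163, [0.322, 0.395]), (np.float64(0.1), 170, [0.315, 0.388]), (np.float64(0.12), 137, [0.309, 0.383]), (np.float64(0.14), 88, [0.365, 0.378]), (np.float64(0.16), 55, [0.365, 0.371])]
top [(np.float64(0.0), 91, [0.158, 0.406]), (np.float64(0.02), 186, [0.35, 0.392]), (np.float64(0.04), 20, [0.339, 0.376]), (np.float64(0.06), 18, [0.332, 0.376]), (np.float64(0.08), 22, [0.324, 0.365]), (np.float64(0.1), 22, [0.318, 0.359]), (np.float64(0.12), 27, [0.311, 0.354]), (np.float64(0.14), 53, [0.305, 0.345]), (np.float64(0.16), 11, [0.321, 0.341])]
```

The glass now leans about 16°, with its base edge sticking. I'll continue along the arc.

Request:
{"op": "step_arm", "data": {
  "rows": [
    {"fingers":0.06,"x":-0.016,"y":0,"z":0.002,"yaw":0},
    {"fingers":0.06,"x":-0.015,"y":0,"z":0.003,"yaw":0},
    {"fingers":0.06,"x":-0.012,"y":0,"z":0.004,"yaw":0},
    {"fingers":0.06,"x":-0.012,"y":0,"z":0.005,"yaw":0},
    {"fingers":0.06,"x":0,"y":0,"z":0,"yaw":0}
  ]
}}

```text
clock: 35.05
tool_pos: [0.4086, 0.2843, 0.104]
ee_rot: [[0.001, 1.0, -0.02], [1.0, -0.001, -0.014], [-0.014, -0.02, -1.0]]
ft_force: [-0.2, -2.4, 2.1]
width: 0.068
grasp_force: 6.0
```

```bash
python3 tilt.py
```

```text
[0.4086 0.2843 0.104 ]
side [(np.float64(0.0), 10, [0.155, 0.474]), (np.float64(0.02), 74, [0.352, 0.396]), (np.float64(0.04), 215, [0.344, 0.394]), (np.float64(0.06), 228, [0.33, 0.379]), (np.float64(0.08), 245, [0.315, 0.366]), (np.float64(0.1), 332, [0.258, 0.351]), (np.float64(0.12), 242, [0.253, 0.338]), (np.float64(0.14), 167, [0.307, 0.323]), (np.float64(0.16), 17, [0.306, 0.312])]
top [(np.float64(0.0), 48, [0.097, 0.285]), (np.float64(0.04), 6, [0.307, 0.312]), (np.float64(0.06), 9, [0.293, 0.308]), (np.float64(0.08), 59, [0.278, 0.3]), (np.float64(0.1), 89, [0.262, 0.285]), (np.float64(0.12), 85, [0.254, 0.277]), (np.float64(0.14), 9, [0.265, 0.278])]
```

Request:
{"op": "step_arm", "data": {
  "rows": [
    {"fingers":0.06,"x":-0.011,"y":0,"z":0.005,"yaw":0},
    {"fingers":0.06,"x":-0.011,"y":0,"z":0.006,"yaw":0},
    {"fingers":0.06,"x":-0.011,"y":0,"z":0.0065,"yaw":0},
    {"fingers":0.06,"x":-0.0095,"y":0,"z":0.0075,"yaw":0},
    {"fingers":0.06,"x":-0.0095,"y":0,"z":0.0085,"yaw":0}
  ]
}}

```text
clock: 35.65
tool_pos: [0.4079, 0.2343, 0.0711]
ee_rot: [[-0.002, 1.0, -0.019], [1.0, 0.002, -0.011], [-0.011, -0.019, -1.0]]
ft_force: [0.1, 0.1, -0.9]
width: 0.0681
grasp_force: 6.0
```

```bash
python3 tilt.py
```

```text
[0.4079 0.2343 0.0711]
side [(np.float64(0.0), 6, [0.055, 0.401]), (np.float64(0.02), 30, [0.337, 0.37]), (np.float64(0.04), 247, [0.317, 0.377]), (np.float64(0.06), 436, [0.269, 0.366]), (np.float64(0.08), 463, [0.213, 0.336]), (np.float64(0.1), 378, [0.261, 0.306]), (np.float64(0.12), 167, [0.25, 0.277]), (np.float64(0.14), 135, [0.215, 0.263]), (np.float64(0.16), 149, [0.214, 0.259])]
top [(np.float64(0.0), 53, [0.046, 0.221]), (np.float64(0.06), 19, [0.214, 0.221]), (np.float64(0.08), 73, [0.209, 0.22]), (np.float64(0.14), 127, [0.207, 0.214]), (np.float64(0.16), 34, [0.211, 0.217])]
```

```bash
cat > wall.py <<'E'
from h import *
import sys
t=np.array(status.read_state()['tool_pos'])
p,d,m=snap('side');q=cloud(m,d)
r=q[(abs(q[...,0]-t[0])<.012)&(q[...,1]>t[1]+float(sys.argv[1]))&(q[...,1]<t[1]+.17)&(q[...,2]>.012)]
zs=[]
for y in np.arange(t[1]+float(sys.argv[1]),t[1]+.17,.006):
    s=r[abs(r[:,1]-y)<.003]
    if len(s): zs.append((y,s[:,2].max(),len(s)))
zs=np.array(zs);print(t.round(4));print(zs.round(3).tolist())
E
python3 wall.py .04; python3 -c "
from h import *
p,d,m=snap('side');cv2.imwrite('pics/s11.png',cv2.resize(p[200:340,280:460],(771,600),interpolation=cv2.INTER_CUBIC))"
```

```text
[0.4074 0.2328 0.0705]
[[0.273, 0.467, 106.0], [0.279, 0.464, 140.0], [0.285, 0.453, 93.0], [0.291, 0.437, 68.0], [0.297, 0.425, 34.0], [0.303, 0.107, 31.0], [0.309, 0.105, 26.0], [0.315, 0.097, 30.0], [0.321, 0.096, 28.0], [0.327, 0.091, 29.0], [0.333, 0.086, 29.0], [0.339, 0.083, 29.0], [0.345, 0.079, 31.0], [0.351, 0.074, 25.0], [0.357, 0.071, 29.0], [0.363, 0.066, 26.0], [0.369, 0.064, 27.0], [0.375, 0.06, 25.0]]
```

View pics/s11.png

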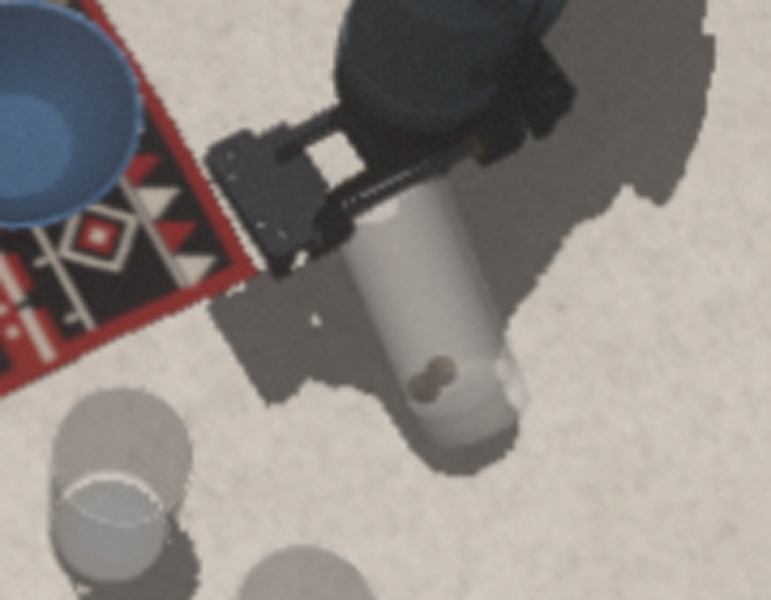

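The glass lies at about 57°, its mouth between the fingers, with both nuts at the base (430,380). I'll lower the rest of the way with a lighter grip.

Request:
{"op": "step_arm", "data": {
  "rows": [
    {"fingers":0.06,"x":-0.008,"y":0,"z":0.007,"yaw":0},
    {"fingers":0.06,"x":-0.008,"y":0,"z":0.008,"yaw":0},
    {"fingers":0.06,"x":0,"y":0,"z":0,"yaw":0}
  ],
  "newtons": 3
}}

```text
clock: 36.15
tool_pos: [0.4074, 0.2172, 0.056]
ee_rot: [[-0.001, 1.0, -0.02], [1.0, 0.0, -0.013], [-0.013, -0.02, -1.0]]
ft_force: [0.9, -0.0, -0.9]
width: 0.0685
grasp_force: 3.0
```

```bash
python3 wall.py .07
```

```text
[0.4074 0.2172 0.056 ]
[[0.287, 0.1, 12.0], [0.293, 0.096, 29.0], [0.299, 0.094, 25.0], [0.305, 0.092, 28.0], [0.311, 0.088, 26.0], [0.317, 0.086, 29.0], [0.323, 0.083, 25.0], [0.329, 0.081, 25.0], [0.335, 0.079, 29.0], [0.341, 0.076, 29.0], [0.347, 0.072, 25.0], [0.353, 0.068, 30.0], [0.359, 0.065, 26.0], [0.365, 0.063, 28.0], [0.371, 0.061, 6.0]]
```

Request:
{"op": "step_arm", "data": {
  "rows": [
    {"fingers":0.06,"x":-0.006,"y":0,"z":0.008,"yaw":0},
    {"fingers":0.06,"x":-0.006,"y":0,"z":0.008,"yaw":0},
    {"fingers":0.06,"x":0,"y":0,"z":0,"yaw":0}
  ]
}}

```text
clock: 36.5
tool_pos: [0.407, 0.2053, 0.0401]
ee_rot: [[-0.001, 1.0, -0.02], [1.0, 0.001, -0.013], [-0.013, -0.02, -1.0]]
ft_force: [0.3, -0.8, -1.0]
width: 0.0687
grasp_force: 3.0
```

Request:
{"op": "step_arm", "data": {
  "rows": [
    {"fingers":0.06,"x":-0.004,"y":0,"z":0.008,"yaw":0},
    {"fingers":0.06,"x":-0.004,"y":0,"z":0.008,"yaw":0},
    {"fingers":0.06,"x":0,"y":0,"z":0,"yaw":0}
  ]
}}

```text
clock: 36.8
tool_pos: [0.4068, 0.1976, 0.0242]
ee_rot: [[-0.001, 1.0, -0.02], [1.0, 0.001, -0.012], [-0.012, -0.02, -1.0]]
ft_force: [1.1, -0.3, -0.4]
width: 0.0685
grasp_force: 3.0
```

```bash
python3 wall.py .07
```

```text
[0.4068 0.1976 0.0242]
[[0.268, 0.084, 13.0], [0.274, 0.083, 27.0], [0.28, 0.084, 22.0], [0.286, 0.08, 26.0], [0.292, 0.08, 24.0], [0.298, 0.08, 25.0], [0.304, 0.078, 25.0], [0.31, 0.077, 25.0], [0.316, 0.074, 27.0], [0.322, 0.074, 27.0], [0.328, 0.073, 23.0], [0.334, 0.071, 25.0], [0.34, 0.068, 27.0], [0.346, 0.068, 26.0], [0.352, 0.066, 28.0], [0.358, 0.061, 4.0]]
```

Request:
{"op": "step_arm", "data": {
  "rows": [
    {"fingers":0.06,"x":0.002,"y":0,"z":0.006,"yaw":0},
    {"fingers":0.06,"x":0.002,"y":0,"z":0.004,"yaw":0},
    {"fingers":0.06,"x":0,"y":0,"z":0,"yaw":0}
  ]
}}

```text
clock: 37.15
tool_pos: [0.407, 0.203, 0.0148]
ee_rot: [[-0.003, 1.0, -0.019], [1.0, 0.002, -0.011], [-0.011, -0.019, -1.0]]
ft_force: [0.5, 0.8, -1.2]
width: 0.0687
grasp_force: 3.0
```

```bash
python3 wall.py .07
```

```text
[0.407  0.203  0.0148]
[[0.273, 0.08, 13.0], [0.279, 0.08, 27.0], [0.285, 0.077, 24.0], [0.291, 0.076, 21.0], [0.297, 0.075, 25.0], [0.303, 0.075, 23.0], [0.309, 0.076, 28.0], [0.315, 0.075, 26.0], [0.321, 0.073, 23.0], [0.327, 0.073, 29.0], [0.333, 0.071, 25.0], [0.339, 0.072, 26.0], [0.345, 0.068, 24.0], [0.351, 0.067, 27.0], [0.357, 0.066, 26.0], [0.363, 0.062, 4.0]]
```

Request:
{"op": "step_arm", "data": {
  "rows": [
    {"fingers":0.06,"x":0.002,"y":0,"z":0.006,"yaw":0},
    {"fingers":0.06,"x":0,"y":0,"z":0,"yaw":0},
    {"fingers":0.072,"x":0,"y":0,"z":0,"yaw":0},
    {"fingers":0.074,"x":0,"y":0,"z":0,"yaw":0},
    {"fingers":0.078,"x":0,"y":0,"z":-0.003,"yaw":0}
  ]
}}

```text
clock: 37.7
tool_pos: [0.4069, 0.2044, 0.0122]
ee_rot: [[-0.002, 1.0, -0.019], [1.0, 0.002, -0.011], [-0.011, -0.019, -1.0]]
ft_force: [-0.3, -0.6, 0.3]
width: 0.0778
grasp_force: 0.0
```

```bash
python3 wall.py .07; python3 - <<'E'
from h import *
for n in ('side','top'):
    p,d,m=snap(n);hs=cv2.cvtColor(p,cv2.COLOR_BGR2HSV);C=cloud(m,d)
    k=cv2.inRange(hs,(0,60,20),(18,255,140))&(((abs(C[...,0]-.41)<.06)&(C[...,1]>.1)&(C[...,1]<.42)&(C[...,2]<.09)).astype(np.uint8)*255)
    for c in cv2.findContours(k,0,2)[0]:
        if cv2.contourArea(c)>4:
            (u,v),r=cv2.minEnclosingCircle(c);print(n,(round(u),round(v)),round(r,1),plane(m,[(u,v)],.018).round(3))
E
```

```text
[0.4069 0.2044 0.0122]
[[0.274, 0.069, 10.0], [0.28, 0.071, 24.0], [0.286, 0.069, 23.0], [0.292, 0.069, 25.0], [0.298, 0.071, 20.0], [0.304, 0.072, 25.0], [0.31, 0.071, 25.0], [0.316, 0.071, 23.0], [0.322, 0.069, 25.0], [0.328, 0.072, 23.0], [0.334, 0.069, 25.0], [0.34, 0.069, 27.0], [0.346, 0.068, 24.0], [0.352, 0.068, 60.0]]
side (338, 263) 1.8 [[0.47  0.225 0.018]]
side (318, 229) 4.6 [[0.468 0.121 0.018]]
```

Request:
{"op": "step_arm", "data": {
  "rows": [
    {"fingers":0.086,"x":0,"y":0,"z":-0.01,"yaw":0},
    {"fingers":0.086,"x":0.025,"y":0,"z":0,"yaw":0},
    {"fingers":0.086,"x":0.03,"y":0,"z":0,"yaw":0},
    {"fingers":0.086,"x":0.03,"y":0,"z":0,"yaw":0},
    {"fingers":0.086,"x":0.03,"y":0,"z":0,"yaw":0}
  ]
}}

```text
clock: 38.35
tool_pos: [0.4072, 0.3208, 0.0217]
ee_rot: [[-0.002, 1.0, -0.018], [1.0, 0.002, -0.011], [-0.011, -0.018, -1.0]]
ft_force: [-1.0, -0.6, 0.3]
width: 0.0858
grasp_force: 0.0
```

```bash
python3 - <<'E'
from h import *
t=np.array(status.read_state()['tool_pos']);print(t.round(4))
for n in('side','top','wrist'):
    p,d,m=snap(n);q=cloud(m,d);cv2.imwrite(f'pics/{n}12.png',p)
    r=q[(abs(q[...,0]-.407)<.06)&(q[...,1]>.15)&(q[...,1]<.40)&(q[...,2]>.045)&(q[...,2]<.074)]
    print(n,len(r),'y',np.percentile(r[:,1],[1,99]).round(3) if len(r) else '')
    for lo in np.arange(.18,.38,.03):
        s=r[(r[:,1]>lo)&(r[:,1]<lo+.03)]
        if len(s)>10: print('  y',lo.round(2),'x',np.percentile(s[:,0],[2,98]).round(3),len(s),s[:,2].max().round(3))
# bowl
p,d,m=snap('top');hs=cv2.cvtColor(p,cv2.COLOR_BGR2HSV);k=cv2.inRange(hs,(98,100,60),(115,255,255));k=cv2.morphologyEx(k,cv2.MORPH_OPEN,np.ones((3,3)))
for c in cv2.findContours(k,0,2)[0]:
    if cv2.contourArea(c)>300: print('bowl',cv2.minEnclosingCircle(plane(m,c.reshape(-1,2),.055)[:,:2].astype(np.float32)))
E
```

```text
[0.4072 0.3208 0.0217]
side 1198 y [0.195 0.355]
  y 0.18 x [0.385 0.445] 162 0.073
  y 0.21 x [0.384 0.444] 311 0.072
  y 0.24 x [0.384 0.443] 305 0.072
  y 0.27 x [0.403 0.44 ] 144 0.071
  y 0.3 x [0.416 0.44 ] 111 0.07
  y 0.33 x [0.384 0.44 ] 165 0.071
top 1229 y [0.195 0.323]
  y 0.18 x [0.379 0.441] 165 0.074
  y 0.21 x [0.379 0.439] 301 0.073
  y 0.24 x [0.379 0.442] 301 0.072
  y 0.27 x [0.38  0.443] 304 0.074
  y 0.3 x [0.378 0.455] 153 0.074
wrist 18340 y [0.292 0.355]
  y 0.27 x [0.378 0.441] 839 0.066
  y 0.3 x [0.359 0.458] 4733 0.074
  y 0.33 x [0.352 0.463] 12768 0.074
bowl ((0.5790684223175049, 0.043063774704933167), 0.07523879408836365)
```

The bowl has been knocked aside; it is now at (0.579, 0.043). I'll grip the lying glass near its base and lift it level.

Request:
{"op": "step_arm", "data": {
  "rows": [
    {"fingers":0.06,"x":0,"y":0,"z":0,"yaw":0},
    {"fingers":0.06,"x":0,"y":0,"z":0,"yaw":0},
    {"fingers":0.06,"x":0,"y":0,"z":0,"yaw":0},
    {"fingers":0.06,"x":0,"y":0,"z":0,"yaw":0}
  ],
  "newtons": 50
}}

```text
clock: 38.95
tool_pos: [0.4074, 0.3184, 0.021]
ee_rot: [[-0.001, 1.0, -0.019], [1.0, 0.001, -0.012], [-0.012, -0.019, -1.0]]
ft_force: [0.4, -2.4, 1.9]
width: 0.0658
grasp_force: 50.0
```

Request:
{"op": "step_arm", "data": {
  "rows": [
    {"fingers":0.06,"x":0,"y":0,"z":-0.006,"yaw":0},
    {"fingers":0.06,"x":0,"y":0,"z":-0.008,"yaw":0},
    {"fingers":0.06,"x":0,"y":0,"z":0,"yaw":0}
  ]
}}

```text
clock: 39.25
tool_pos: [0.4078, 0.3203, 0.036]
ee_rot: [[-0.002, 1.0, -0.017], [1.0, 0.002, -0.01], [-0.01, -0.017, -1.0]]
ft_force: [0.4, 0.4, -3.2]
width: 0.0661
grasp_force: 50.0
```

```bash
cat > incl.py <<'E'
from h import *
t=np.array(status.read_state()['tool_pos']);print(t.round(4))
for n in('side','top'):
    p,d,m=snap(n);q=cloud(m,d)
    r=q[(abs(q[...,0]-t[0])<.012)&(q[...,1]>t[1]-.14)&(q[...,1]<t[1]-.042)&(q[...,2]<t[2]+.09)&(q[...,2]>t[2]-.06)]
    o=[]
    for y in np.arange(t[1]-.135,t[1]-.04,.01):
        s=r[abs(r[:,1]-y)<.005]
        if len(s)>2: o.append((round(y,3),s[:,2].max().round(3)))
    print(n,[(float(a),float(b)) for a,b in o])
    if len(o)>3:
        o=np.array(o);f=np.polyfit(o[:,0],o[:,1],1);print('   slope deg (+ = mouth down)',np.degrees(np.arctan(f[0])).round(1))
E
python3 incl.py
```

```text
[0.4078 0.3203 0.036 ]
side [(0.195, 0.085), (0.205, 0.086), (0.215, 0.085), (0.225, 0.086), (0.235, 0.086), (0.245, 0.086), (0.255, 0.086), (0.265, 0.084), (0.275, 0.085)]
   slope deg (+ = mouth down) -0.4
top [(0.185, 0.004), (0.195, 0.087), (0.205, 0.087), (0.215, 0.088), (0.225, 0.087), (0.235, 0.087), (0.245, 0.089), (0.255, 0.086), (0.265, 0.088), (0.275, 0.087)]
   slope deg (+ = mouth down) 24.5
```

Request:
{"op": "step_arm", "data": {
  "rows": [
    {"fingers":0.06,"x":0,"y":0,"z":-0.015,"yaw":0},
    {"fingers":0.06,"x":0,"y":0.004,"z":-0.02,"yaw":0},
    {"fingers":0.06,"x":-0.004,"y":0.01,"z":-0.02,"yaw":0},
    {"fingers":0.06,"x":-0.008,"y":0.015,"z":-0.015,"yaw":0},
    {"fingers":0.06,"x":-0.012,"y":0.015,"z":-0.005,"yaw":0}
  ]
}}

```text
clock: 39.85
tool_pos: [0.4536, 0.2976, 0.1109]
ee_rot: [[-0.003, 1.0, -0.017], [1.0, 0.003, -0.009], [-0.009, -0.017, -1.0]]
ft_force: [1.1, -0.6, -3.0]
width: 0.0661
grasp_force: 50.0
```

Request:
{"op": "step_arm", "data": {
  "rows": [
    {"fingers":0.06,"x":-0.014,"y":0.015,"z":0,"yaw":0},
    {"fingers":0.06,"x":-0.014,"y":0.015,"z":0,"yaw":0},
    {"fingers":0.06,"x":-0.014,"y":0.015,"z":0,"yaw":0},
    {"fingers":0.06,"x":-0.014,"y":0.015,"z":0,"yaw":0},
    {"fingers":0.06,"x":-0.014,"y":0.015,"z":0,"yaw":0}
  ]
}}

```text
clock: 40.35
tool_pos: [0.528, 0.226, 0.1083]
ee_rot: [[-0.002, 1.0, -0.02], [1.0, 0.002, -0.012], [-0.012, -0.02, -1.0]]
ft_force: [0.1, 0.7, -3.1]
width: 0.066
grasp_force: 50.0
```

Request:
{"op": "step_arm", "data": {
  "rows": [
    {"fingers":0.06,"x":-0.014,"y":0.015,"z":0,"yaw":0},
    {"fingers":0.06,"x":-0.014,"y":0.015,"z":0,"yaw":0},
    {"fingers":0.06,"x":-0.014,"y":0.012,"z":0,"yaw":0},
    {"fingers":0.06,"x":-0.012,"y":0.008,"z":0,"yaw":0},
    {"fingers":0.06,"x":-0.008,"y":0.004,"z":0,"yaw":0}
  ]
}}

```text
clock: 40.85
tool_pos: [0.5825, 0.1633, 0.1082]
ee_rot: [[-0.001, 1.0, -0.019], [1.0, 0.001, -0.012], [-0.012, -0.019, -1.0]]
ft_force: [0.2, -0.0, -2.9]
width: 0.0661
grasp_force: 50.0
```

```bash
python3 incl.py; python3 - <<'E'
from h import *
for n in('top','side'):
    p,d,m=snap(n);hs=cv2.cvtColor(p,cv2.COLOR_BGR2HSV);k=cv2.inRange(hs,(98,100,40),(115,255,255));k=cv2.morphologyEx(k,cv2.MORPH_OPEN,np.ones((3,3)))
    for c in cv2.findContours(k,0,2)[0]:
        if cv2.contourArea(c)>300: print(n,'bowl',cv2.minEnclosingCircle(plane(m,c.reshape(-1,2),.055)[:,:2].astype(np.float32)),cv2.boundingRect(c))
    cv2.imwrite(f'pics/{n}13.png',p)
E
python3 rel.py .579 .158 .11 0
```

```text
[0.5825 0.1633 0.1082]
side [(0.038, 0.157), (0.048, 0.157), (0.058, 0.159), (0.068, 0.157), (0.078, 0.157)]
   slope deg (+ = mouth down) 0.0
top [(0.038, 0.159), (0.048, 0.16), (0.058, 0.159), (0.068, 0.161), (0.078, 0.16), (0.088, 0.159), (0.098, 0.16), (0.108, 0.158), (0.118, 0.159)]
   slope deg (+ = mouth down) -0.6
top bowl ((0.5780995488166809, 0.04144373536109924), 0.07507836818695068) (246, 158, 56, 55)
top bowl ((0.8325011730194092, 0.428865522146225), 0.06939508765935898) (111, 80, 42, 41)
side bowl ((0.8310842514038086, 0.4190461039543152), 0.04172048345208168) (221, 390, 39, 30)
[0.5814 0.1654 0.1083] [-0.34  0.63 -0.02  1.73  0.02  0.8  -0.37] zaxis [-0.019 -0.011 -1.   ]
shift [-0.0075 -0.0024 -0.0016] yaw 0.002
```

Request:
{"op": "step_arm", "data": {
  "rows": [
    {"fingers":0.06,"x":-0.004,"y":0,"z":0.008,"yaw":0},
    {"fingers":0.06,"x":-0.003,"y":0,"z":0.01,"yaw":0},
    {"fingers":0.06,"x":0,"y":0,"z":0.008,"yaw":0},
    {"fingers":0.06,"x":0,"y":0,"z":0,"yaw":0}
  ]
}}

```text
clock: 41.45
tool_pos: [0.5801, 0.1572, 0.0807]
ee_rot: [[-0.002, 1.0, -0.022], [1.0, 0.002, -0.012], [-0.012, -0.022, -1.0]]
ft_force: [-0.4, 0.6, -2.9]
width: 0.0661
grasp_force: 50.0
```

Request:
{"op": "step_arm", "data": {
  "rows": [
    {"fingers":0.06,"x":0,"y":0,"z":0,"yaw":0},
    {"fingers":0.06,"x":0,"y":0,"z":0,"yaw":0}
  ],
  "newtons": 8
}}

```text
clock: 41.65
tool_pos: [0.5817, 0.1578, 0.0827]
ee_rot: [[-0.002, 1.0, -0.018], [1.0, 0.002, -0.011], [-0.011, -0.018, -1.0]]
ft_force: [0.4, -0.2, -2.9]
width: 0.0666
grasp_force: 8.0
```

```bash
python3 incl.py
```

```text
[0.5817 0.1578 0.0827]
side [(0.033, 0.122), (0.043, 0.121), (0.053, 0.123), (0.063, 0.119)]
   slope deg (+ = mouth down) -4.0
top [(0.033, 0.121), (0.043, 0.123), (0.053, 0.124), (0.063, 0.124), (0.073, 0.126), (0.083, 0.127), (0.093, 0.128), (0.103, 0.129), (0.113, 0.13)]
   slope deg (+ = mouth down) 6.2
```

It slips gently at 8 N (6° mouth down). I'll raise slowly and let it tip over the rim.

Request:
{"op": "step_arm", "data": {
  "rows": [
    {"fingers":0.06,"x":0,"y":0,"z":-0.004,"yaw":0},
    {"fingers":0.06,"x":0,"y":0,"z":-0.004,"yaw":0},
    {"fingers":0.06,"x":0,"y":0,"z":0,"yaw":0}
  ],
  "newtons": 5
}}

```text
clock: 42.05
tool_pos: [0.5823, 0.1578, 0.0915]
ee_rot: [[-0.002, 1.0, -0.017], [1.0, 0.002, -0.011], [-0.011, -0.017, -1.0]]
ft_force: [-1.2, -0.2, -1.8]
width: 0.0666
grasp_force: 5.0
```

Request:
{"op": "step_arm", "data": {
  "rows": [
    {"fingers":0.06,"x":0,"y":0,"z":-0.004,"yaw":0},
    {"fingers":0.06,"x":0,"y":0,"z":-0.004,"yaw":0},
    {"fingers":0.06,"x":0,"y":0,"z":0,"yaw":0}
  ]
}}

```text
clock: 42.35
tool_pos: [0.5822, 0.1578, 0.0992]
ee_rot: [[-0.002, 1.0, -0.018], [1.0, 0.002, -0.011], [-0.011, -0.018, -1.0]]
ft_force: [-0.0, 0.7, -2.3]
width: 0.067
grasp_force: 5.0
```

```bash
python3 incl.py
```

```text
[0.5822 0.1578 0.0992]
side [(0.033, 0.101), (0.043, 0.104), (0.053, 0.109), (0.063, 0.112)]
   slope deg (+ = mouth down) 20.8
top [(0.033, 0.104), (0.043, 0.107), (0.053, 0.11), (0.063, 0.116), (0.073, 0.117), (0.083, 0.122), (0.093, 0.127), (0.103, 0.13), (0.113, 0.136)]
   slope deg (+ = mouth down) 21.6
```

Request:
{"op": "step_arm", "data": {
  "rows": [
    {"fingers":0.06,"x":0,"y":0,"z":-0.004,"yaw":0},
    {"fingers":0.06,"x":0,"y":0,"z":-0.004,"yaw":0},
    {"fingers":0.06,"x":0,"y":0,"z":-0.002,"yaw":0},
    {"fingers":0.06,"x":0,"y":0,"z":0,"yaw":0},
    {"fingers":0.06,"x":0,"y":0,"z":0,"yaw":0}
  ]
}}

```text
clock: 42.95
tool_pos: [0.5821, 0.1578, 0.1086]
ee_rot: [[-0.002, 1.0, -0.018], [1.0, 0.002, -0.011], [-0.011, -0.018, -1.0]]
ft_force: [0.5, -0.2, -1.3]
width: 0.0668
grasp_force: 5.0
```

Request:
{"op": "step_arm", "data": {
  "rows": [
    {"fingers":0.06,"x":0,"y":0,"z":0,"yaw":0},
    {"fingers":0.06,"x":0,"y":0,"z":0,"yaw":0},
    {"fingers":0.06,"x":0,"y":0,"z":0,"yaw":0},
    {"fingers":0.06,"x":0,"y":0,"z":0,"yaw":0},
    {"fingers":0.06,"x":0,"y":0,"z":0,"yaw":0}
  ],
  "newtons": 20
}}

```text
clock: 43.45
tool_pos: [0.582, 0.1578, 0.1085]
ee_rot: [[-0.002, 1.0, -0.019], [1.0, 0.002, -0.011], [-0.011, -0.019, -1.0]]
ft_force: [1.1, -0.4, -1.5]
width: 0.0667
grasp_force: 20.0
```

```bash
python3 incl.py; cat > nuts.py <<'E'
from h import *
for n in('top','side'):
    p,d,m=snap(n);cv2.imwrite(f'pics/{n}_n.png',p);C=cloud(m,d);hs=cv2.cvtColor(p,cv2.COLOR_BGR2HSV)
    k=cv2.inRange(hs,(0,50,25),(20,255,170))&(((np.hypot(C[...,0]-.578,C[...,1]-.043)<.20)).astype(np.uint8)*255)
    for c in cv2.findContours(k,0,2)[0]:
        a=cv2.contourArea(c)
        if 8<a<200:
            (u,v),r=cv2.minEnclosingCircle(c);print(n,(round(u),round(v)),a,C[int(v),int(u)].round(3),hs[int(v),int(u)])
E
python3 nuts.py
```

```text
[0.582  0.1578 0.1085]
side [(0.033, 0.095), (0.043, 0.1), (0.053, 0.103), (0.063, 0.108), (0.073, 0.114)]
   slope deg (+ = mouth down) 24.7
top [(0.033, 0.095), (0.043, 0.101), (0.053, 0.107), (0.063, 0.112), (0.073, 0.117), (0.083, 0.122), (0.093, 0.128), (0.103, 0.132), (0.113, 0.139)]
   slope deg (+ = mouth down) 28.1
top (276, 190) 13.5 [0.574 0.037 0.026] [ 11 146 108]
side (232, 287) 46.0 [ 0.729  0.148 -0.002] [  0 152 119]
side (206, 274) 22.0 [ 0.77   0.088 -0.002] [  2 103 148]
side (224, 274) 39.0 [ 0.73   0.109 -0.003] [  0 159 133]
side (264, 273) 74.0 [ 0.64   0.152 -0.002] [ 11  44 179]
side (285, 266) 16.0 [0.586 0.161 0.001] [  0 149 128]
side (218, 261) 38.0 [ 0.729  0.07  -0.003] [  0 161 130]
side (198, 257) 51.0 [ 0.772  0.036 -0.001] [ 11  49 176]
side (320, 253) 52.0 [0.492 0.174 0.001] [  0 160 132]
side (304, 255) 29.5 [0.531 0.161 0.003] [  4  81 155]
side (190, 240) 19.0 [ 0.769 -0.017  0.003] [ 10  49 176]
side (310, 216) 21.5 [0.462 0.07  0.001] [  1 116 103]
side (196, 210) 15.0 [ 0.721 -0.089  0.   ] [  2 131  80]
side (228, 202) 58.5 [ 0.634 -0.073  0.002] [  9  51 171]
side (220, 186) 56.0 [ 0.632 -0.13   0.   ] [  8  57 170]
```

Request:
{"op": "step_arm", "data": {
  "rows": [
    {"fingers":0.06,"x":0,"y":0,"z":0,"yaw":0},
    {"fingers":0.06,"x":0,"y":0,"z":-0.005,"yaw":0},
    {"fingers":0.06,"x":0,"y":0,"z":-0.01,"yaw":0},
    {"fingers":0.06,"x":0,"y":0,"z":-0.02,"yaw":0},
    {"fingers":0.06,"x":0,"y":0,"z":-0.02,"yaw":0}
  ],
  "newtons": 50
}}

```text
clock: 44.15
tool_pos: [0.583, 0.1585, 0.1646]
ee_rot: [[-0.002, 1.0, -0.019], [1.0, 0.002, -0.011], [-0.011, -0.019, -1.0]]
ft_force: [0.6, 0.4, -2.1]
width: 0.0661
grasp_force: 50.0
```

Request:
{"op": "step_arm", "data": {
  "rows": [
    {"fingers":0.06,"x":0.01,"y":0,"z":-0.02,"yaw":0},
    {"fingers":0.06,"x":0.02,"y":0,"z":0,"yaw":0},
    {"fingers":0.06,"x":0.02,"y":0,"z":0,"yaw":0},
    {"fingers":0.06,"x":0.01,"y":0,"z":0,"yaw":0},
    {"fingers":0.06,"x":0,"y":0,"z":0,"yaw":0}
  ]
}}

```text
clock: 44.65
tool_pos: [0.5829, 0.2206, 0.1832]
ee_rot: [[-0.005, 1.0, -0.019], [1.0, 0.005, -0.01], [-0.01, -0.019, -1.0]]
ft_force: [0.6, -0.1, -2.5]
width: 0.0661
grasp_force: 50.0
```

```bash
python3 incl.py; python3 nuts.py | head -6; python3 - <<'E'
import cv2,numpy as np
a=cv2.imread('pics/top_n.png')[150:240,190:310];b=cv2.imread('pics/side_n.png')[180:270,230:350]
cv2.imwrite('pics/n.png',np.vstack([cv2.resize(x,(400,300),interpolation=cv2.INTER_CUBIC) for x in(a,b)]))
E
```

```text
[0.5829 0.2206 0.1832]
side [(0.096, 0.168), (0.106, 0.174), (0.116, 0.178), (0.126, 0.184), (0.136, 0.19), (0.146, 0.193)]
   slope deg (+ = mouth down) 27.1
top [(0.096, 0.169), (0.106, 0.176), (0.116, 0.181), (0.126, 0.189), (0.136, 0.194), (0.146, 0.2), (0.156, 0.206), (0.166, 0.211), (0.176, 0.215)]
   slope deg (+ = mouth down) 30.3
top (276, 190) 16.5 [0.573 0.037 0.03 ] [ 10 188  95]
side (231, 288) 45.0 [ 0.729  0.148 -0.001] [  1 155 122]
side (264, 274) 19.0 [0.645 0.157 0.003] [  2 102 153]
side (206, 274) 21.0 [ 0.77   0.089 -0.   ] [  2 101 154]
side (224, 274) 44.0 [0.729 0.108 0.   ] [  1 159 130]
side (218, 261) 33.0 [0.729 0.073 0.003] [  0 158 137]
```

View pics/n.png

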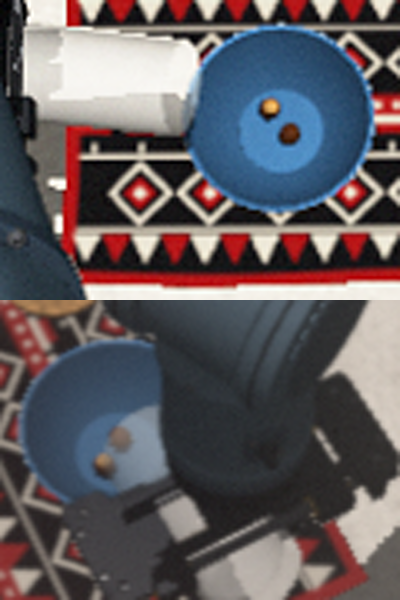

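Both nuts lie in the blue bowl (upper crop (270,107) and (290,132)), and the glass is empty. Back to the free area to lay it flat, regrip at the rim and let it hang upright.

Request:
{"op": "step_arm", "data": {
  "rows": [
    {"fingers":0.06,"x":0,"y":-0.035,"z":0,"yaw":0},
    {"fingers":0.06,"x":0.02,"y":-0.04,"z":0,"yaw":0},
    {"fingers":0.06,"x":0.025,"y":-0.04,"z":0,"yaw":0},
    {"fingers":0.06,"x":0.025,"y":-0.035,"z":0,"yaw":0},
    {"fingers":0.06,"x":0.02,"y":-0.023,"z":0.02,"yaw":0}
  ]
}}

```text
clock: 45.35
tool_pos: [0.4091, 0.3098, 0.1671]
ee_rot: [[-0.002, 1.0, -0.015], [1.0, 0.002, -0.008], [-0.008, -0.016, -1.0]]
ft_force: [0.8, 0.5, -2.8]
width: 0.0659
grasp_force: 50.0
```

Request:
{"op": "step_arm", "data": {
  "rows": [
    {"fingers":0.06,"x":0,"y":0,"z":0.025,"yaw":0},
    {"fingers":0.06,"x":0,"y":0,"z":0.025,"yaw":0},
    {"fingers":0.06,"x":0,"y":0,"z":0.015,"yaw":0},
    {"fingers":0.06,"x":0,"y":0,"z":0.01,"yaw":0},
    {"fingers":0.06,"x":0,"y":0,"z":0,"yaw":0}
  ]
}}

```text
clock: 45.85
tool_pos: [0.4082, 0.3061, 0.0892]
ee_rot: [[-0.001, 1.0, -0.02], [1.0, 0.001, -0.013], [-0.013, -0.02, -1.0]]
ft_force: [0.0, 0.5, -2.3]
width: 0.066
grasp_force: 50.0
```

```bash
python3 incl.py
```

```text
[0.4082 0.3061 0.0892]
side [(0.181, 0.073), (0.191, 0.082), (0.201, 0.086), (0.211, 0.091), (0.221, 0.096), (0.231, 0.1), (0.241, 0.109), (0.251, 0.113), (0.261, 0.117)]
   slope deg (+ = mouth down) 28.4
top [(0.181, 0.076), (0.191, 0.083), (0.201, 0.087), (0.211, 0.094), (0.221, 0.099), (0.231, 0.104), (0.241, 0.109), (0.251, 0.117), (0.261, 0.12)]
   slope deg (+ = mouth down) 29.0
```

Now I'll press it level with a lighter grip.

Request:
{"op": "step_arm", "data": {
  "rows": [
    {"fingers":0.06,"x":0,"y":0,"z":0.008,"yaw":0},
    {"fingers":0.06,"x":0.006,"y":0,"z":0.008,"yaw":0},
    {"fingers":0.06,"x":0.006,"y":0,"z":0.009,"yaw":0},
    {"fingers":0.06,"x":0.006,"y":0,"z":0.009,"yaw":0},
    {"fingers":0.06,"x":0,"y":0,"z":0,"yaw":0}
  ],
  "newtons": 8
}}

```text
clock: 46.45
tool_pos: [0.4067, 0.3258, 0.0545]
ee_rot: [[-0.004, 1.0, -0.02], [1.0, 0.003, -0.012], [-0.012, -0.02, -1.0]]
ft_force: [-1.3, 0.5, -1.6]
width: 0.0672
grasp_force: 8.0
```

```bash
python3 incl.py
```

```text
[0.4067 0.3258 0.0545]
side [(0.201, 0.07), (0.211, 0.075), (0.221, 0.075), (0.231, 0.078), (0.241, 0.082), (0.251, 0.083), (0.261, 0.087), (0.271, 0.089), (0.281, 0.092)]
   slope deg (+ = mouth down) 14.8
top [(0.191, 0.069), (0.201, 0.076), (0.211, 0.076), (0.221, 0.079), (0.231, 0.08), (0.241, 0.083), (0.251, 0.085), (0.261, 0.091), (0.271, 0.091), (0.281, 0.092)]
   slope deg (+ = mouth down) 13.9
```

Request:
{"op": "step_arm", "data": {
  "rows": [
    {"fingers":0.06,"x":0.003,"y":0,"z":0.009,"yaw":0},
    {"fingers":0.06,"x":0.002,"y":0,"z":0.009,"yaw":0},
    {"fingers":0.06,"x":0.001,"y":0,"z":0.008,"yaw":0},
    {"fingers":0.06,"x":0,"y":0,"z":0.005,"yaw":0},
    {"fingers":0.06,"x":0,"y":0,"z":0,"yaw":0}
  ]
}}

```text
clock: 47.05
tool_pos: [0.4066, 0.3299, 0.0238]
ee_rot: [[-0.002, 1.0, -0.02], [1.0, 0.002, -0.013], [-0.013, -0.02, -1.0]]
ft_force: [-0.2, -0.4, -3.1]
width: 0.0671
grasp_force: 8.0
```

```bash
python3 incl.py
```

```text
[0.4066 0.3299 0.0238]
side [(0.205, 0.072), (0.215, 0.071), (0.225, 0.071), (0.235, 0.076), (0.245, 0.072), (0.255, 0.073), (0.265, 0.072), (0.275, 0.071), (0.285, 0.072)]
   slope deg (+ = mouth down) -0.1
top [(0.195, 0.007), (0.205, 0.073), (0.215, 0.075), (0.225, 0.074), (0.235, 0.073), (0.245, 0.075), (0.255, 0.074), (0.265, 0.074), (0.275, 0.074), (0.285, 0.075)]
   slope deg (+ = mouth down) 20.5
```

Request:
{"op": "step_arm", "data": {
  "rows": [
    {"fingers":0.06,"x":0,"y":0,"z":0.003,"yaw":0},
    {"fingers":0.074,"x":0,"y":0,"z":0,"yaw":0},
    {"fingers":0.082,"x":0,"y":0,"z":0,"yaw":0},
    {"fingers":0.084,"x":0,"y":0,"z":0,"yaw":0}
  ]
}}

```text
clock: 47.55
tool_pos: [0.4073, 0.3306, 0.022]
ee_rot: [[-0.002, 1.0, -0.018], [1.0, 0.002, -0.011], [-0.011, -0.018, -1.0]]
ft_force: [0.2, 0.4, 0.6]
width: 0.0838
grasp_force: 0.0
```

Request:
{"op": "step_arm", "data": {
  "rows": [
    {"fingers":0.084,"x":-0.025,"y":0,"z":0,"yaw":0},
    {"fingers":0.084,"x":-0.03,"y":0,"z":0,"yaw":0},
    {"fingers":0.084,"x":-0.03,"y":0,"z":0,"yaw":0},
    {"fingers":0.084,"x":-0.022,"y":0,"z":0,"yaw":0},
    {"fingers":0.084,"x":0,"y":0,"z":0,"yaw":0}
  ]
}}

```text
clock: 48.05
tool_pos: [0.4073, 0.2198, 0.0231]
ee_rot: [[0.002, 1.0, -0.019], [1.0, -0.003, -0.014], [-0.014, -0.019, -1.0]]
ft_force: [-0.4, 0.6, 0.2]
width: 0.084
grasp_force: 0.0
```

```bash
python3 wall.py .07; python3 - <<'E'
from h import *
t=status.read_state()['tool_pos']
for n in('side','top'):
    p,d,m=snap(n);q=cloud(m,d);r=q[(abs(q[...,0]-.407)<.03)&(q[...,1]>.15)&(q[...,1]<.40)&(q[...,2]>.06)&(q[...,2]<.076)]
    print(n,np.percentile(r[:,1],[1,99]).round(3))
    r=r[(r[:,1]>t[1]+.05)]; print(np.percentile(r[:,0],[2,98]).round(3))
E
```

```text
[0.4073 0.2198 0.0231]
[[0.29, 0.069, 11.0], [0.296, 0.071, 23.0], [0.302, 0.071, 22.0], [0.308, 0.07, 25.0], [0.314, 0.07, 24.0], [0.32, 0.07, 20.0], [0.326, 0.069, 26.0], [0.332, 0.071, 24.0], [0.338, 0.07, 25.0], [0.344, 0.068, 24.0], [0.35, 0.068, 25.0], [0.356, 0.069, 24.0], [0.362, 0.069, 24.0], [0.368, 0.068, 43.0]]
side [0.209 0.367]
[0.39  0.432]
top [0.206 0.207]Traceback (most recent call last):
  File "<stdin>", line 6, in <module>
    return _quantile_unchecked(
        a, q, axis, out, overwrite_input, method, keepdims, weights)
    return _ureduce(a,
                    func=_quantile_ureduce_func,
    ...<5 lines>...
                    overwrite_input=overwrite_input,
                    method=method)
    r = func(a, **kwargs)
    result = _quantile(arr,
                       quantiles=q,
    ...<2 lines>...
                       out=out,
                       weights=wgt)
    slices_having_nans = np.isnan(arr[-1, ...])
                                  ~~~^^^^^^^^^
IndexError: index -1 is out of bounds for axis 0 with size 0
```

Request:
{"op": "step_arm", "data": {
  "rows": [
    {"fingers":0.084,"x":0.007,"y":0,"z":0,"yaw":0},
    {"fingers":0.06,"x":0,"y":0,"z":0,"yaw":0},
    {"fingers":0.06,"x":0,"y":0,"z":0,"yaw":0},
    {"fingers":0.06,"x":0,"y":0,"z":0,"yaw":0},
    {"fingers":0.06,"x":0,"y":0,"z":0,"yaw":0}
  ],
  "newtons": 7
}}

```text
clock: 48.7
tool_pos: [0.4072, 0.2309, 0.0229]
ee_rot: [[-0.002, 1.0, -0.019], [1.0, 0.002, -0.011], [-0.011, -0.019, -1.0]]
ft_force: [-0.4, 0.8, -0.1]
width: 0.0682
grasp_force: 7.0
```

Request:
{"op": "step_arm", "data": {
  "rows": [
    {"fingers":0.06,"x":0.002,"y":0,"z":-0.008,"yaw":0},
    {"fingers":0.06,"x":0.003,"y":0,"z":-0.008,"yaw":0},
    {"fingers":0.06,"x":0.004,"y":0,"z":-0.008,"yaw":0},
    {"fingers":0.06,"x":0.006,"y":0,"z":-0.011,"yaw":0},
    {"fingers":0.06,"x":0.007,"y":0,"z":-0.011,"yaw":0}
  ]
}}

```text
clock: 49.2
tool_pos: [0.4081, 0.2533, 0.0698]
ee_rot: [[-0.002, 1.0, -0.019], [1.0, 0.001, -0.011], [-0.011, -0.019, -1.0]]
ft_force: [0.3, -0.1, -0.8]
width: 0.0683
grasp_force: 7.0
```

```bash
python3 wall.py .06
```

```text
[0.4081 0.2533 0.0698]
[[0.313, 0.424, 23.0], [0.319, 0.389, 30.0], [0.325, 0.091, 27.0], [0.331, 0.091, 29.0], [0.337, 0.085, 27.0], [0.343, 0.081, 27.0], [0.349, 0.08, 30.0], [0.355, 0.076, 27.0], [0.361, 0.076, 27.0], [0.367, 0.074, 28.0], [0.373, 0.07, 27.0], [0.379, 0.067, 26.0], [0.385, 0.065, 27.0], [0.391, 0.062, 2.0]]
```

Request:
{"op": "step_arm", "data": {
  "rows": [
    {"fingers":0.06,"x":0.008,"y":0,"z":-0.01,"yaw":0},
    {"fingers":0.06,"x":0.009,"y":0,"z":-0.009,"yaw":0},
    {"fingers":0.06,"x":0.01,"y":0,"z":-0.008,"yaw":0},
    {"fingers":0.06,"x":0.011,"y":0,"z":-0.007,"yaw":0},
    {"fingers":0.06,"x":0.011,"y":0,"z":-0.006,"yaw":0}
  ]
}}

```text
clock: 49.75
tool_pos: [0.4089, 0.3032, 0.109]
ee_rot: [[-0.002, 1.0, -0.018], [1.0, 0.002, -0.012], [-0.011, -0.018, -1.0]]
ft_force: [0.5, -2.7, 3.5]
width: 0.0683
grasp_force: 7.0
```

```bash
python3 tilt.py
```

```text
[0.4089 0.3032 0.109 ]
side [(np.float64(0.0), 8, [0.11, 0.456]), (np.float64(0.02), 50, [0.372, 0.412]), (np.float64(0.04), 249, [0.356, 0.414]), (np.float64(0.06), 271, [0.343, 0.398]), (np.float64(0.08), 333, [0.277, 0.379]), (np.float64(0.1), 329, [0.268, 0.362]), (np.float64(0.12), 201, [0.323, 0.344]), (np.float64(0.14), 45, [0.321, 0.327])]
top [(np.float64(0.0), 64, [0.12, 0.295]), (np.float64(0.02), 12, [0.339, 0.342]), (np.float64(0.04), 24, [0.317, 0.339]), (np.float64(0.06), 70, [0.302, 0.327]), (np.float64(0.08), 113, [0.283, 0.311]), (np.float64(0.1), 145, [0.265, 0.302]), (np.float64(0.12), 62, [0.264, 0.297]), (np.float64(0.14), 12, [0.287, 0.303])]
```

Request:
{"op": "step_arm", "data": {
  "rows": [
    {"fingers":0.06,"x":0.012,"y":0,"z":-0.008,"yaw":0},
    {"fingers":0.06,"x":0.012,"y":0,"z":-0.006,"yaw":0},
    {"fingers":0.06,"x":0.012,"y":0,"z":-0.004,"yaw":0},
    {"fingers":0.06,"x":0.012,"y":0,"z":-0.003,"yaw":0},
    {"fingers":0.06,"x":0.012,"y":0,"z":0,"yaw":0}
  ]
}}

```text
clock: 50.35
tool_pos: [0.4089, 0.3643, 0.1288]
ee_rot: [[-0.003, 1.0, -0.018], [1.0, 0.002, -0.011], [-0.011, -0.018, -1.0]]
ft_force: [-0.0, -0.8, 0.8]
width: 0.0681
grasp_force: 7.0
```

```bash
python3 tilt.py
```

```text
[0.4089 0.3643 0.1288]
side [(np.float64(0.0), 46, [0.282, 0.531]), (np.float64(0.02), 73, [0.378, 0.412]), (np.float64(0.04), 89, [0.372, 0.409]), (np.float64(0.06), 100, [0.342, 0.406]), (np.float64(0.08), 121, [0.337, 0.403]), (np.float64(0.1), 118, [0.332, 0.4]), (np.float64(0.12), 76, [0.33, 0.397]), (np.float64(0.14), 42, [0.324, 0.395]), (np.float64(0.16), 28, [0.374, 0.393])]
top [(np.float64(0.0), 116, [0.181, 0.397]), (np.float64(0.02), 212, [0.345, 0.409]), (np.float64(0.04), 73, [0.341, 0.404]), (np.float64(0.06), 75, [0.339, 0.405]), (np.float64(0.08), 78, [0.337, 0.404]), (np.float64(0.1), 66, [0.334, 0.395]), (np.float64(0.12), 67, [0.331, 0.384]), (np.float64(0.14), 77, [0.328, 0.37]), (np.float64(0.16), 35, [0.329, 0.368])]
```

Request:
{"op": "step_arm", "data": {
  "rows": [
    {"fingers":0.06,"x":0.009,"y":0,"z":0.001,"yaw":0},
    {"fingers":0.06,"x":0.007,"y":0,"z":0.003,"yaw":0},
    {"fingers":0.06,"x":0,"y":0,"z":0.004,"yaw":0},
    {"fingers":0.06,"x":0,"y":0,"z":0.003,"yaw":0},
    {"fingers":0.06,"x":0,"y":0,"z":0,"yaw":0}
  ]
}}

```text
clock: 50.95
tool_pos: [0.4087, 0.3796, 0.1179]
ee_rot: [[-0.002, 1.0, -0.018], [1.0, 0.002, -0.01], [-0.01, -0.018, -1.0]]
ft_force: [-2.2, 1.9, 4.6]
width: 0.0688
grasp_force: 7.0
```

```bash
python3 tilt.py
```

```text
[0.4087 0.3796 0.1179]
side [(np.float64(0.0), 35, [0.251, 0.533]), (np.float64(0.02), 49, [0.359, 0.415]), (np.float64(0.04), 77, [0.353, 0.415]), (np.float64(0.06), 90, [0.35, 0.414]), (np.float64(0.08), 82, [0.348, 0.414]), (np.float64(0.1), 65, [0.348, 0.414]), (np.float64(0.12), 36, [0.399, 0.414]), (np.float64(0.14), 35, [0.401, 0.414]), (np.float64(0.16), 22, [0.345, 0.413])]
top [(np.float64(0.0), 106, [0.197, 0.413]), (np.float64(0.02), 129, [0.348, 0.413]), (np.float64(0.04), 124, [0.348, 0.413]), (np.float64(0.06), 100, [0.347, 0.414]), (np.float64(0.08), 109, [0.347, 0.414]), (np.float64(0.1), 91, [0.347, 0.404]), (np.float64(0.12), 91, [0.346, 0.393]), (np.float64(0.14), 87, [0.346, 0.374]), (np.float64(0.16), 41, [0.345, 0.38])]
```

Upright again. Firm grip, lift and carry it to the coaster.

Request:
{"op": "step_arm", "data": {
  "rows": [
    {"fingers":0.06,"x":0,"y":0,"z":0,"yaw":0},
    {"fingers":0.06,"x":0,"y":0,"z":0,"yaw":0},
    {"fingers":0.06,"x":0,"y":0,"z":-0.02,"yaw":0},
    {"fingers":0.06,"x":0,"y":0,"z":-0.04,"yaw":0},
    {"fingers":0.06,"x":0,"y":0,"z":-0.04,"yaw":0}
  ],
  "newtons": 30
}}

```text
clock: 51.55
tool_pos: [0.41, 0.3783, 0.2172]
ee_rot: [[-0.001, 1.0, -0.021], [1.0, 0.001, -0.014], [-0.014, -0.021, -1.0]]
ft_force: [-0.1, 0.3, -2.8]
width: 0.0681
grasp_force: 30.0
```

Request:
{"op": "step_arm", "data": {
  "rows": [
    {"fingers":0.06,"x":-0.02,"y":0.005,"z":0,"yaw":0},
    {"fingers":0.06,"x":-0.04,"y":0.0106,"z":0,"yaw":0},
    {"fingers":0.06,"x":-0.04,"y":0.0106,"z":0,"yaw":0},
    {"fingers":0.06,"x":-0.04,"y":0.0106,"z":0,"yaw":0},
    {"fingers":0.06,"x":-0.04,"y":0.0106,"z":0,"yaw":0}
  ]
}}

```text
clock: 52.05
tool_pos: [0.4581, 0.1973, 0.2179]
ee_rot: [[-0.001, 1.0, -0.02], [1.0, 0.001, -0.012], [-0.012, -0.02, -1.0]]
ft_force: [1.7, -0.2, -2.7]
width: 0.068
grasp_force: 30.0
```

Request:
{"op": "step_arm", "data": {
  "rows": [
    {"fingers":0.06,"x":-0.04,"y":0.0106,"z":0,"yaw":0},
    {"fingers":0.06,"x":-0.04,"y":0.0106,"z":0,"yaw":0},
    {"fingers":0.06,"x":-0.04,"y":0.0106,"z":0,"yaw":0},
    {"fingers":0.06,"x":-0.04,"y":0.0106,"z":0,"yaw":0},
    {"fingers":0.06,"x":-0.04,"y":0.0106,"z":0,"yaw":0}
  ]
}}

```text
clock: 52.55
tool_pos: [0.5112, -0.0023, 0.2191]
ee_rot: [[-0.001, 1.0, -0.02], [1.0, 0.001, -0.012], [-0.012, -0.02, -1.0]]
ft_force: [0.8, 0.0, -3.5]
width: 0.0683
grasp_force: 30.0
```

Request:
{"op": "step_arm", "data": {
  "rows": [
    {"fingers":0.06,"x":-0.04,"y":0.0106,"z":0,"yaw":0},
    {"fingers":0.06,"x":-0.04,"y":0.0106,"z":0,"yaw":0},
    {"fingers":0.06,"x":-0.04,"y":0.0106,"z":0,"yaw":0},
    {"fingers":0.06,"x":-0.02,"y":0.006,"z":0,"yaw":0},
    {"fingers":0.06,"x":0,"y":0,"z":0,"yaw":0}
  ]
}}

```text
clock: 53.05
tool_pos: [0.5491, -0.1449, 0.2198]
ee_rot: [[0.005, 1.0, -0.02], [1.0, -0.005, -0.014], [-0.014, -0.02, -1.0]]
ft_force: [-0.7, 0.5, -3.5]
width: 0.0676
grasp_force: 30.0
```

```bash
python3 tilt.py;python3 rel.py .547 -.1395 .13 0
```

```text
[ 0.5491 -0.1449  0.2198]
side [(np.float64(0.0), 1014, [-0.178, 0.05]), (np.float64(0.02), 328, [-0.019, 0.05]), (np.float64(0.04), 286, [-0.03, 0.047]), (np.float64(0.1), 71, [-0.134, -0.111]), (np.float64(0.12), 113, [-0.142, -0.11]), (np.float64(0.14), 115, [-0.143, -0.11]), (np.float64(0.16), 130, [-0.141, -0.109])]
top [(np.float64(0.0), 762, [-0.138, 0.051]), (np.float64(0.02), 207, [-0.016, 0.051]), (np.float64(0.04), 160, [-0.029, 0.041]), (np.float64(0.1), 26, [-0.14, -0.105]), (np.float64(0.12), 57, [-0.139, -0.106]), (np.float64(0.14), 45, [-0.134, -0.106]), (np.float64(0.16), 44, [-0.131, -0.106])]
[ 0.549  -0.1401  0.2197] [ 0.07  0.43  0.12  1.77 -0.04  0.96  0.21] zaxis [-0.021 -0.011 -1.   ]
shift [ 0.0016 -0.0001  0.0897] yaw 0.0
```

Request:
{"op": "step_arm", "data": {
  "rows": [
    {"fingers":0.06,"x":0.0015,"y":0,"z":0.025,"yaw":0},
    {"fingers":0.06,"x":0,"y":0,"z":0.025,"yaw":0},
    {"fingers":0.06,"x":0,"y":0,"z":0.02,"yaw":0},
    {"fingers":0.06,"x":0,"y":0,"z":0.013,"yaw":0},
    {"fingers":0.06,"x":0,"y":0,"z":0,"yaw":0}
  ]
}}

```text
clock: 53.65
tool_pos: [0.5468, -0.138, 0.1358]
ee_rot: [[-0.003, 1.0, -0.023], [1.0, 0.003, -0.01], [-0.01, -0.023, -1.0]]
ft_force: [-0.6, -1.0, -3.0]
width: 0.0682
grasp_force: 30.0
```

Request:
{"op": "step_arm", "data": {
  "rows": [
    {"fingers":0.06,"x":0,"y":0,"z":0.004,"yaw":0},
    {"fingers":0.06,"x":0,"y":0,"z":0.003,"yaw":0},
    {"fingers":0.06,"x":0,"y":0,"z":0,"yaw":0}
  ],
  "newtons": 12
}}

```text
clock: 53.95
tool_pos: [0.5484, -0.1395, 0.1308]
ee_rot: [[-0.002, 1.0, -0.018], [1.0, 0.002, -0.011], [-0.011, -0.018, -1.0]]
ft_force: [-0.1, 0.0, -2.9]
width: 0.0682
grasp_force: 12.0
```

```bash
cat > gl.py <<'E'
from h import *
t=np.array(status.read_state()['tool_pos']);print(t.round(4))
for n in('side','top','wrist'):
    p,d,m=snap(n);q=cloud(m,d)
    k=(np.hypot(q[...,0]-.547,q[...,1]+.14)<.06)
    b=q[k&(q[...,2]>.012)&(q[...,2]<.06)]; 
    if len(b)>10: print(n,'low part',len(b),'x',np.percentile(b[:,0],[1,99]).round(3),'y',np.percentile(b[:,1],[1,99]).round(3))
    r=q[k&(abs(q[...,2]-.168)<.005)]
    if len(r)>15: print(n,'rim',len(r),np.round(cv2.minEnclosingCircle(r[:,:2].astype(np.float32))[0],4),cv2.minEnclosingCircle(r[:,:2].astype(np.float32))[1])
E
python3 gl.py
```

```text
[ 0.5484 -0.1395  0.1308]
side low part 206 x [0.521 0.581] y [-0.139 -0.103]
side rim 104 [ 0.5516 -0.1286] 0.04885467141866684
top low part 90 x [0.504 0.578] y [-0.134 -0.092]
wrist low part 1450 x [0.522 0.572] y [-0.171 -0.105]
wrist rim 4171 [ 0.5496 -0.1294] 0.05125442147254944
```

Still hanging; I'll lower until the weight comes off.

Request:
{"op": "step_arm", "data": {
  "rows": [
    {"fingers":0.06,"x":0,"y":0,"z":0.003,"yaw":0},
    {"fingers":0.06,"x":0,"y":0,"z":0.003,"yaw":0},
    {"fingers":0.06,"x":0,"y":0,"z":0.002,"yaw":0},
    {"fingers":0.06,"x":0,"y":0,"z":0.0,"yaw":0}
  ],
  "newtons": 8
}}

```text
clock: 54.5
tool_pos: [0.5487, -0.1396, 0.1234]
ee_rot: [[-0.002, 1.0, -0.017], [1.0, 0.002, -0.011], [-0.011, -0.017, -1.0]]
ft_force: [-1.8, 0.3, 6.1]
width: 0.0689
grasp_force: 8.0
```

Request:
{"op": "step_arm", "data": {
  "rows": [
    {"fingers":0.06,"x":0,"y":0,"z":-0.001,"yaw":0},
    {"fingers":0.072,"x":0,"y":0,"z":0,"yaw":0},
    {"fingers":0.08,"x":0,"y":0,"z":0,"yaw":0},
    {"fingers":0.088,"x":0,"y":0,"z":0,"yaw":0},
    {"fingers":0.088,"x":0,"y":0,"z":0,"yaw":0}
  ]
}}

```text
clock: 55.0
tool_pos: [0.5481, -0.1396, 0.1235]
ee_rot: [[-0.002, 1.0, -0.019], [1.0, 0.002, -0.011], [-0.011, -0.019, -1.0]]
ft_force: [0.6, -0.9, 0.3]
width: 0.088
grasp_force: 0.0
```

Request:
{"op": "step_arm", "data": {
  "rows": [
    {"fingers":0.088,"x":0.0005,"y":0.001,"z":-0.02,"yaw":0},
    {"fingers":0.088,"x":0,"y":0,"z":-0.04,"yaw":0},
    {"fingers":0.088,"x":0,"y":0,"z":-0.04,"yaw":0},
    {"fingers":0.088,"x":0,"y":0,"z":-0.04,"yaw":0},
    {"fingers":0.088,"x":0,"y":0,"z":-0.04,"yaw":0}
  ]
}}

```text
clock: 55.5
tool_pos: [0.5521, -0.1371, 0.3051]
ee_rot: [[-0.002, 1.0, -0.019], [1.0, 0.002, -0.011], [-0.011, -0.019, -1.0]]
ft_force: [1.5, 0.5, -0.9]
width: 0.0876
grasp_force: 0.0
```

Request:
{"op": "step_arm", "data": {
  "rows": [
    {"fingers":0.088,"x":0.045,"y":0,"z":0,"yaw":0},
    {"fingers":0.088,"x":0.045,"y":-0.01,"z":0,"yaw":0},
    {"fingers":0.088,"x":0.045,"y":-0.01,"z":0,"yaw":0},
    {"fingers":0.088,"x":0.03,"y":0,"z":0,"yaw":0},
    {"fingers":0.088,"x":0,"y":0,"z":0,"yaw":0}
  ]
}}

```text
clock: 56.0
tool_pos: [0.5316, 0.0334, 0.302]
ee_rot: [[-0.01, 1.0, -0.019], [1.0, 0.01, -0.009], [-0.009, -0.019, -1.0]]
ft_force: [0.3, -0.6, 0.7]
width: 0.0881
grasp_force: 0.0
```

```bash
python3 gl.py; python3 - <<'E'
from h import *
p,d,m=snap('side');q=cloud(m,d);cv2.imwrite('pics/side_end.png',p)
hs=cv2.cvtColor(p,cv2.COLOR_BGR2HSV);k=cv2.inRange(hs,(8,80,60),(22,255,255))
for c in cv2.findContours(cv2.morphologyEx(k,cv2.MORPH_OPEN,np.ones((3,3))),0,2)[0]:
    if cv2.contourArea(c)>150: print('cork?',cv2.boundingRect(c),np.round(cv2.minEnclosingCircle(plane(m,c.reshape(-1,2),.006)[:,:2].astype(np.float32))[0],3))
kk=(q[...,2]>.13)&(q[...,2]<.225)&(np.hypot(q[...,0]-.44,q[...,1]+.365)<.1)
N,l=cv2.connectedComponents(kk.astype(np.uint8))
for i in range(1,N):
    r=q[l==i]
    if len(r)>4: print('crock',len(r),r.mean(0).round(3),r[:,2].max().round(3))
E
```

```text
[0.5316 0.0334 0.302 ]
side low part 213 x [0.523 0.584] y [-0.15  -0.105]
side rim 23 [ 0.5459 -0.1378] 0.034876350313425064
top low part 347 x [0.511 0.577] y [-0.169 -0.095]
top rim 114 [ 0.545 -0.137] 0.03528610244393349
wrist low part 507 x [0.513 0.576] y [-0.128 -0.105]
wrist rim 305 [ 0.5449 -0.1383] 0.03449347987771034
cork? (228, 160, 36, 25) [ 0.549 -0.14 ]
crock 86 [ 0.471 -0.388  0.173] 0.205
crock 86 [ 0.442 -0.329  0.174] 0.204
crock 13 [ 0.459 -0.335  0.138] 0.146
```

```bash
python3 - <<'E'
from h import *
p,d,m=snap('top');q=cloud(m,d)
kk=(q[...,2]>.125)&(q[...,2]<.225)&(np.hypot(q[...,0]-.44,q[...,1]+.365)<.1)
N,l=cv2.connectedComponents(kk.astype(np.uint8))
for i in range(1,N):
    r=q[l==i]
    if len(r)>2: print('crock',len(r),r.mean(0).round(3),r[:,2].max().round(3))
r=q[(abs(q[...,2]-.108)<.003)&(np.hypot(q[...,0]-.441,q[...,1]+.365)<.05)];print('crock rim',cv2.minEnclosingCircle(r[:,:2].astype(np.float32)))
hs=cv2.cvtColor(p,cv2.COLOR_BGR2HSV)
k=cv2.inRange(hs,(0,50,25),(22,255,200))&((np.hypot(q[...,0]-.578,q[...,1]-.043)<.05).astype(np.uint8)*255)
for c in cv2.findContours(k,0,2)[0]: 
    (u,v),_=cv2.minEnclosingCircle(c);print('nut',u,v,cv2.contourArea(c),q[int(v),int(u)].round(3))
E
```

```text
crock 123 [ 0.468 -0.386  0.174] 0.208
crock 48 [ 0.444 -0.318  0.183] 0.205
crock 20 [ 0.421 -0.383  0.14 ] 0.15
crock 18 [ 0.417 -0.345  0.139] 0.148
crock 78 [ 0.393 -0.389  0.161] 0.185
crock rim ((0.4427328407764435, -0.36185431480407715), 0.038520511239767075)
nut 219.0 65.0 0.0 [0.572 0.076 0.655]
nut 225.0 64.0 0.0 [0.573 0.069 0.655]
nut 279.5 57.5 0.0 [0.574 0.009 0.663]
nut 286.0 54.0 0.0 [0.581 0.001 0.659]
```

```bash
python3 -c "
from workcell import finish_job
print(finish_job())"
```

```text
the job is handed in; nothing more can be done
None
```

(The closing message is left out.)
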